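# Clean the drip tray's joint and clip the jars away

## Robot

A 6-joint arm with a two-finger parallel gripper is mounted at the origin on the work surface. World frame = base frame: x ahead of the robot, y to its left, z up, the work surface at z = 0. Lengths are in m, angles in rad, forces in N, time in s.
With the tool pointing down it reaches from about 0.35 to 0.925 m from the base axis. Payload 6.4 kg.
Tool frame: the origin (TCP) lies at the very end of the fingers, on their centre line; the grasp point (between the pads) lies 19 mm behind it (hold_point_z is the distance from the TCP to the grasp point, in m); z points along the fingers, y is the line along which they close (so a half turn about z gives the same grasp; the last joint's range is limited). The gripper opens to 94 mm and grips with 3 to 60 N. Pads are 16 mm wide; open, the fingers measure 119 mm over their backs; the gripper's body (75 mm by 177 mm) begins 78 mm behind the grasp point.
Start: joints at [1.027, 0.245, 1.558, -0, 1.339, -0.174], TCP at [0.235, 0.606, 0.205] pointing down, gripper open.
Joint ranges: [-3.13, 3.13], [-1.02, 2.26], [0.13, 2.54], [-0.95, 4.09], [0.21, 2.88], [-2.74, 2.74]. Speed limits (rad/s): [2.57, 2.57, 3.14, 3.14, 3.14, 3.14].

## Interface

Orientations are given as a unit quaternion [w, x, y, z].
In Python, from rig import * gives the robot as it stands. The module is installed in compiled form; this text tells all that it offers.
- The arm moves only by the tool arm_command, never from a script. Its argument "motion" is a list that holds one entry, the list of rows, each a list of 7 numbers: the shift along the tool's x, y, z in units of 40 mm (1.0 is 40 mm), then the turn, a rotation vector about the tool's x, y, z in units of 8 degrees (1.0 is 8 degrees), then the gripper's target within -1 to 1 (fully open at 1, half-way at 0, shut at -1). A call has 1 to 12 rows; each row shifts and turns the commanded pose from where the row before left it, along the tool's axes as they then stand; what a row does not reach is not made up. A row lasts 1/8 s, in which the tool goes at most 62.5 mm and 10.7 degrees, less where a joint would pass 70% of its speed; a pose out of reach is approached as far as the arm can. A call is refused whole if a number of a shift passes 1 or a number of a turn 1, either way. A call with a gripper value outside its range is refused whole. The fingers move at their own pace and stop on an object; "force" is the grip in N (left out, the last holds). Time passes only in rows, so rows that do not move let the fingers close. It gives the time, the measured TCP pose, the force, the opening and the grip force at its end, in the units of the state.
- state(): the state, without advancing time (a new reading comes with each control period).
- camera(name): name is "scene" or "top" or "wrist"; returns a dict with "img" (420x560x3 uint8, red, green, blue), "vertical_fov" (degrees; the focal length in pixels is half the picture's height over the tangent of half this angle, whatever the lens; pixels are square), "cx", "cy" (the principal point, pixels), "extrinsics" (4x4, takes a point from camera to world coordinates). Camera axes: x right, y up, looking along -z (the intrinsics and any distortion apply to the point x, -y, -z); pixel columns grow to the right and rows downward; lengths in m; the calibration is good to about 2 mm. The wrist camera is an equidistant fisheye: a pixel r from the principal point sees the ray r / f radians off the axis. A picture is of the moment at which its call begins. There is no depth.
- sign_off(): hands the job in; it is judged then, once.
The state is a dict: "clock": time; "q": joint angles; "joint_velocities": joint speeds; "tau": joint torques, N m; "tool_pos": TCP position; "tool_rot": TCP orientation; "ft_force": force on the tool from outside, world axes, zero at the start; "ft_torque": the same for the moment, N m; "opening": opening from 0.0 (shut) to 1.0 (fully open); "grip_force": force on a finger pad.
Only numpy, scipy, OpenCV 4.12 (cv2) and the standard library are available. Lean on these libraries where they do the work, as an engineer would, in place of code of your own. Each camera call takes 0.05 s, during which the arm holds its last target. There are 200 camera calls.

## Task

Move the small soap box off the drip tray's joint to the middle of the white slab, its length along the slab's length, then take the pick from the toothbrush holder and run its tip slowly (no faster than about 5 cm a second), upright and down in the joint all the way, from the free end of the long leg round the corner to the end of the short leg. Put the pick back upright in the holder with its collar down on the rim, and push every small amber jar into a clip of its own on the rail until it snaps fully home, standing upright on the board. Leave the other things on the board where they are.

Things in the scene. Friction and masses are not known exactly. Their poses are not given: they have to be found in the camera images.
- tray: fixed drip tray: a white ceramic slab 110 (x) x 150 (y) in a flush white plastic frame, top 12 above the board. An open dark L-shaped joint (groove, 12 wide, 8 deep, floor 4 above the board) runs between slab and frame along the slab's front long side (-x) and left short side (+y) only. Origin on the board under the slab's centre; x to the back, y to the left, z up (lengths in mm)
- joint_start (a point): point on the joint's floor, on its centre line, 9 from the free end of the long (front) leg, which runs straight to joint_corner; tray coordinates (-61, -66, 4) (lengths in mm)
- joint_corner (a point): point on the joint's floor at the middle of its square corner; tray coordinates (-61, 81, 4) (lengths in mm)
- joint_end (a point): point on the joint's floor, on its centre line, 9 from the free end of the short (left) leg, which runs straight from joint_corner; tray coordinates (46, 81, 4) (lengths in mm)
- slab_center (a point): middle of the slab's upper face; axes as the tray's (lengths in mm)
- soap_box_center (a point): centre (half-way up) of the loose closed clear soap box with a white rim and a bar inside, 90 (its x) x 56 (its y) x 32 tall, 0.08 to 0.15 kg, which stands flat across the joint at the start; its rim stands 2 out all round, look only (lengths in mm)
- holder_mouth (a point): fixed square ceramic toothbrush holder, 56 x 56 (foot 64 x 64), 60 tall: this point is the centre of the mouth, on its upper face, of its single square hole 16 wide, 54 deep (lengths in mm)
- pick_handle (a point): centre of the joint pick's wooden handle, 18 x 18 square, sides square to its x and y, 80 long. Below it a round collar, 32 across, 4 thick (underside 44 below this point), and a steel shaft 8 across narrowing to 6, flat tip 94 below this point. Starts upright in the holder, collar on its upper face; 0.06 kg. z points from tip to handle (lengths in mm)
- pick_tip (a point): centre of the pick's flat tip, 6 across; z points up the pick, 50 below the underside of the collar (lengths in mm)
- rail: fixed aluminium clip rail on the board: a back beam 252 long (y), 32 tall, front face 22 behind the seats, with three clips at y = +90, 0, -90 that open to -x; jars slide in on the board along +x. Origin on the board under the middle seat (lengths in mm)
- clip0_seat (a point): where the centre of a jar seated in clip 0 lies (40 above the board), left, y = +90; axes as the rail's. Two jaws, 8 to 32 above the board, carry free rollers 10 thick, axes 13 in front of the seat and 23 to each side, sprung sideways: a jar passes them with 6 to 12 N, then the force drops and they pull it home against the beam (lengths in mm)
- clip1_seat (a point): where the centre of a jar seated in clip 1 lies (40 above the board), middle; axes as the rail's. Two jaws, 8 to 32 above the board, carry free rollers 10 thick, axes 13 in front of the seat and 23 to each side, sprung sideways: a jar passes them with 6 to 12 N, then the force drops and they pull it home against the beam (lengths in mm)
- clip2_seat (a point): where the centre of a jar seated in clip 2 lies (40 above the board), right, y = -90; axes as the rail's. Two jaws, 8 to 32 above the board, carry free rollers 10 thick, axes 13 in front of the seat and 23 to each side, sprung sideways: a jar passes them with 6 to 12 N, then the force drops and they pull it home against the beam (lengths in mm)
- jar0_center (a point): centre (half-way up) of a loose, closed round jar of amber glass with a white lid and a heavy foot, 44 across, 80 tall, 0.08 to 0.17 kg, alike with the others (two or three jars are there); z is its axis (lengths in mm)
- jar1_center (a point): centre (half-way up) of a loose, closed round jar of amber glass with a white lid and a heavy foot, 44 across, 80 tall, 0.08 to 0.17 kg, alike with the others (two or three jars are there); z is its axis (lengths in mm)
- jar2_center (a point): centre (half-way up) of a loose, closed round jar of amber glass with a white lid and a heavy foot, 44 across, 80 tall, 0.08 to 0.17 kg, alike with the others (two or three jars are there); z is its axis (lengths in mm)
- nail_brush_mid (a point): wooden nail brush, 85 x 36 x 34, loose, not part of the job; point at its centre (lengths in mm)
- hair_clip_mid (a point): aluminium hair clip, 60 x 12 x 9, loose, not part of the job; point at its centre (lengths in mm)
- big_jar_mid (a point): big closed plastic jar, 72 across, 95 tall, loose, not part of the job; point at its centre (lengths in mm)
- tumbler_mid (a point): open ceramic tumbler, 72 across, 100 tall, loose, not part of the job; point at its centre (lengths in mm)
- soap_box_spare_mid (a point): pair of larger clear soap boxes stacked, 110 x 72 x 43 in all, loose, not part of the job; point at its centre (lengths in mm)
- toothbrush_mid (a point): white toothbrush lying flat, 150 long, loose, not part of the job; point at its centre (lengths in mm)
- spray_bottle_mid (a point): white bottle, 60 across, 170 tall, loose, not part of the job; point at its centre (lengths in mm)
Things that resemble listed ones, but are neither listed nor needed, are in the scene too. Leave any black or blue look-alike of the part that bears holder_mouth alone.

How it is judged:
By the outcome, as a careful person would: the job done as asked, in the order asked, and still so for the second after the job is handed in, with the robot touching nothing.
Of jar0, jar1, jar2 only 2 to 3 are there at a start; the rules pass over those that are not, and their reading is None.
At some moment in a run one of jar0, jar1, jar2, soap_box may be knocked a few centimetres aside while the robot is not near it.
It also fails if it takes over 210 s, if anything falls off the work surface, if the arm or the gripper's body presses on something with over 40 N, if the wrist force passes 120 N, or if a joint passes its speed limit or range.

## Working session

There is one attempt and no reset: what is moved stays moved. The work goes in short steps, Python scripts to look and compute and a tool call to move; the robot and the scene stay as the last step left them, time stands still between calls to the robot, and variables do not carry over. Pictures are saved under pics/ and viewed, at most 14 in all, crops included, and the job is handed in when it is done.

Besides the shell and the picture viewer there is one more tool, called after ">>>" as a command line: name --argument value ..., lists and objects as JSON in quotes. arm_command: Moves the arm, as the interface text tells. Its arguments: {"type":"object","properties":{"motion":{"type":"array","items":{"type":"array","items":{"type":"array","items":{"type":"number"}}}},"force":{"type":"number"}},"required":["motion"]}

```bash
mkdir -p pics
cat > h.py <<'E'
from rig import *
import numpy as np, cv2
from scipy.spatial.transform import Rotation as R
def snap(n,f):
    c=camera(n); cv2.imwrite('pics/'+f,c['img'][:,:,::-1]); np.save('pics/'+f+'.npy',c,allow_pickle=True); return c
def load(f): return np.load('pics/'+f+'.npy',allow_pickle=True).item()
def foc(c): return c['img'].shape[0]/2/np.tan(np.radians(c['vertical_fov'])/2)
def ray(c,u,v,fish=False):
    f=foc(c); x=u-c['cx']; y=v-c['cy']
    if fish:
        r=np.hypot(x,y); t=r/f; s=np.sin(t)/max(r,1e-9); d=np.array([x*s,-y*s,-np.cos(t)])
    else: d=np.array([x/f,-y/f,-1.])
    E=np.array(c['extrinsics']); return E[:3,3],E[:3,:3]@d
def pt(c,u,v,z,fish=False):
    o,d=ray(c,u,v,fish); return o+d*(z-o[2])/d[2]
def px(c,p,fish=False):
    E=np.array(c['extrinsics']); q=E[:3,:3].T@(np.array(p)-E[:3,3]); f=foc(c); x,y,z=q[0],-q[1],-q[2]
    if fish:
        h=np.hypot(x,y); t=np.arctan2(h,z); return c['cx']+f*t*x/h, c['cy']+f*t*y/h
    return c['cx']+f*x/z, c['cy']+f*y/z
def st():
    s=state(); Rt=R.from_quat(np.array(s['tool_rot'])[[1,2,3,0]]); return s,np.array(s['tool_pos']),Rt
def togo(p,yaw=None):
    """rows units from current pose to world p, tool down with tool y axis at yaw"""
    s,t,Rt=st(); M=Rt.as_matrix(); print('clock',round(s['clock'],2),'tcp',t.round(4),'toolx',M[:,0].round(3),'tooly',M[:,1].round(3),'F',np.round(s['ft_force'],1),'op',round(s['opening'],3))
    if p is not None: print('shift units',(M.T@(np.array(p)-t)/0.04).round(3))
    if yaw is not None:
        c=np.cos(yaw);sn=np.sin(yaw); y=np.array([c,sn,0]); best=None
        for sg in (1,-1):
            yy=sg*y; z=np.array([0,0,-1.]); x=np.cross(yy,z); T=np.column_stack([x,yy,z]); rv=R.from_matrix(M.T@T).as_rotvec(); 
            if best is None or np.linalg.norm(rv)<np.linalg.norm(best): best=rv
        print('turn units',(np.degrees(best)/8).round(3),'q6',round(s['q'][5],2))
E
python3 -c "
from h import *
for n in ('scene','top','wrist'):
    c=snap(n,n+'0.png'); print(n,c['vertical_fov'],c['cx'],c['cy'],np.round(c['extrinsics'],3).tolist())
togo(None)
"
```

```text
scene 56.76668272806355 283.79142059268474 206.7394856798839 [[-0.87, -0.387, 0.304, 0.828], [0.492, -0.704, 0.512, 0.488], [0.016, 0.596, 0.803, 0.904], [0.0, 0.0, 0.0, 1.0]]
top 50.419219250168034 275.1115790011966 200.27413640365387 [[-0.025, 0.987, -0.158, 0.332], [-1.0, -0.027, -0.009, -0.024], [-0.013, 0.157, 0.987, 1.286], [0.0, 0.0, 0.0, 1.0]]
wrist 65.70646984690485 278.1585113758673 209.99355612487474 [[0.361, -0.904, -0.229, 0.169], [0.932, 0.35, 0.089, 0.631], [-0.0, -0.246, 0.969, 0.382], [0.0, 0.0, 0.0, 1.0]]
clock 0.15 tcp [0.2347 0.6057 0.2047] toolx [-0.932  0.361  0.   ] tooly [ 0.361  0.932 -0.001] F [-0.6  0.4  0.6] op 0.999
```

View pics/top0.png

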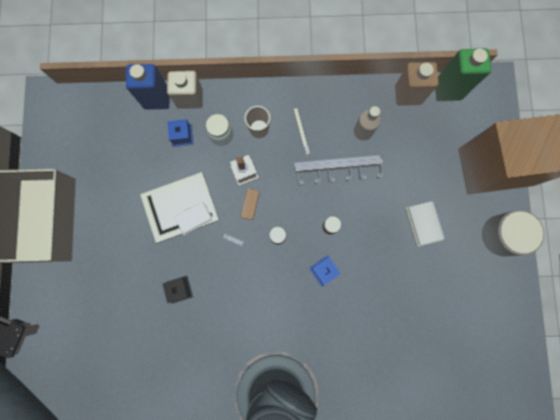

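View pics/scene0.png

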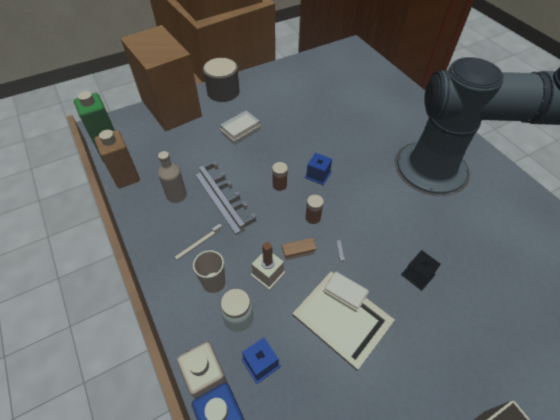

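Top view: the tray is at about (178,207) with the soap box across its joint at (195,217). The white holder with the pick is at (243,168); the look-alikes are blue at (178,131) and (325,270), and black at (177,290). Two amber jars stand at (278,235) and (333,225), and the rail is at (338,165). The big jar at (217,127) and the tumbler at (257,118) aren't part of the job. I choose the white holder, the small box on the tray and the two small jars, and check them in a close crop.

```bash
python3 -c "
from h import *
a=cv2.imread('pics/top0.png')[95:295,135:395]; cv2.imwrite('pics/c1.png',cv2.resize(a,None,fx=3,fy=3,interpolation=cv2.INTER_CUBIC))
c=load('top0.png')
for n,u,v,z in [('tray',178,207,.012),('box',195,217,.044),('holder',243,175,.06),('jarA',278,234,.08),('jarB',333,224,.08),('railL',297,163,.032),('railR',381,157,.032)]: print(n,pt(c,u,v,z).round(3))
s=load('scene0.png')
for n,u,v,z in [('tray',344,318,.012),('box',346,290,.044),('holder',268,264,.06),('jarA',315,202,.08),('jarB',280,169,.08)]: print(n,pt(s,u,v,z).round(3))
"
```

```text
tray [0.524 0.269 0.012]
box [0.489 0.214 0.044]
holder [0.602 0.076 0.06 ]
jarA [ 0.432 -0.018  0.08 ]
jarB [ 0.455 -0.168  0.08 ]
railL [ 0.64  -0.078  0.032]
railR [ 0.65  -0.321  0.032]
tray [0.526 0.273 0.012]
box [0.494 0.226 0.044]
holder [0.627 0.083 0.06 ]
jarA [ 0.435 -0.011  0.08 ]
jarB [ 0.459 -0.159  0.08 ]
```

View pics/c1.png

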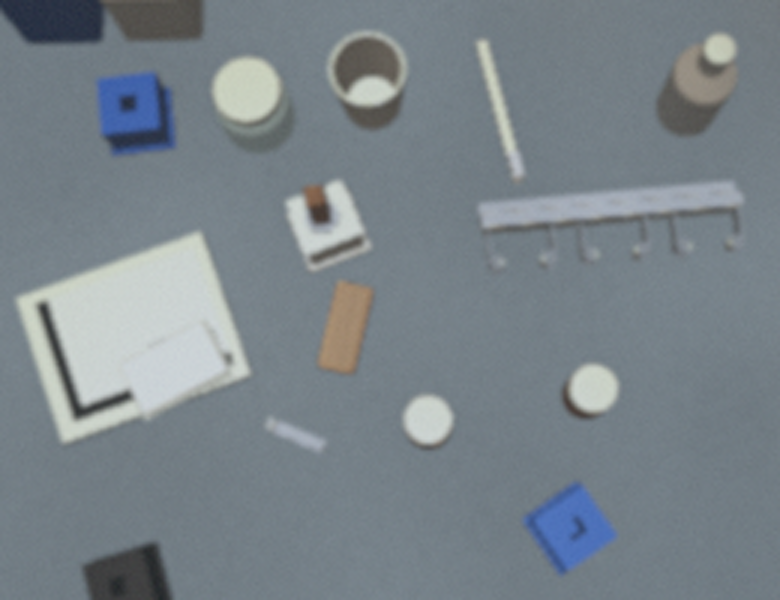

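The crop confirms the choice: white holder with wooden pick, small box across the front leg of the dark L, and two amber jars with white lids at crop (428,420) and (592,390). I'll fit the yaws from this.

```bash
python3 -c "
from h import *
c=load('top0.png')
P=lambda x,y,z: pt(c,x/3+135,y/3+95,z)[:2]
t=[P(*q,.012) for q in [(17,297),(202,233),(248,375),(64,441)]]
b=[P(*q,.044) for q in [(125,367),(207,322),(228,372),(147,417)]]
for k in (t,b):
    k=np.array(k); print(k.round(3).tolist(),'c',k.mean(0).round(3),[round(float(np.linalg.norm(k[i]-k[i-1])),3) for i in range(4)],[round(float(np.degrees(np.arctan2(*(k[i]-k[i-1])[::-1]))),1) for i in range(4)])
h=np.array([P(*q,.06) for q in [(285,208),(340,180),(367,240)]]);print(h.round(3).tolist())
r=[P(*q,.032) for q in [(480,207),(742,185)]];print(r,np.degrees(np.arctan2(*(r[0]-r[1])[::-1])))
togo([.5,.23,.25],np.radians(13))
"
```

```text
[[0.565, 0.379], [0.623, 0.199], [0.483, 0.154], [0.424, 0.33]] c [0.524 0.266] [0.149, 0.189, 0.147, 0.185] [18.9, -72.0, -162.5, 108.4]
[[0.49, 0.265], [0.53, 0.188], [0.482, 0.169], [0.442, 0.244]] c [0.486 0.217] [0.052, 0.087, 0.052, 0.086] [23.9, -62.2, -157.7, 117.9]
[[0.634, 0.112], [0.66, 0.06], [0.601, 0.036]]
[array([ 0.63673606, -0.072354  ]), array([ 0.65124727, -0.32456787])] 93.29290057963699
clock 0.15 tcp [0.2347 0.6057 0.2047] toolx [-0.932  0.361  0.   ] tooly [ 0.361  0.932 -0.001] F [-0.6  0.4  0.6] op 0.999
shift units [-9.578 -6.361 -1.127]
turn units [-1.000e-02  3.000e-03  6.977e+00] q6 -0.17
```

>>> arm_command --motion '[[[-0.96,-0.64,-0.1,0,0,0,1],[-0.96,-0.64,-0.1,0,0,0,1],[-0.96,-0.64,-0.1,0,0,0,1],[-0.96,-0.64,-0.1,0,0,0,1],[-0.96,-0.64,-0.1,0,0,0,1],[-0.96,-0.64,-0.1,0,0,0,1],[-0.96,-0.64,-0.1,0,0,0,1],[-0.96,-0.64,-0.1,0,0,0,1],[-0.96,-0.64,-0.1,0,0,0,1],[-0.96,-0.64,-0.1,0,0,0,1],[0,0,0,0,0,1,1],[0,0,0,0,0,1,1]]]'

```text
clock: 1.65
tool_pos: [0.5006, 0.2278, 0.2451]
tool_rot: [-0.0, 0.322, 0.947, -0.0]
ft_force: [-0.2, 0.0, -0.7]
opening: 1.0
grip_force: 0.0
```

>>> arm_command --motion '[[[0,0,0,0,0,1,1],[0,0,0,0,0,1,1],[0,0,0,0,0,1,1],[0,0,0,0,0,0.4,1],[0,0,0,0,0,0,1],[0,0,0,0,0,0,1]]]'

```text
clock: 2.4
tool_pos: [0.5003, 0.2286, 0.2453]
tool_rot: [-0.0, 0.532, 0.846, -0.0]
ft_force: [0.3, -0.8, 0.1]
opening: 0.997
grip_force: 0.0
```

```bash
python3 -c "
from h import *
snap('wrist','w1.png'); togo([.486,.217,.15],np.radians(25))
"
```

```text
clock 2.45 tcp [0.5004 0.2286 0.2453] toolx [-0.433  0.901  0.   ] tooly [ 0.901  0.433 -0.   ] F [ 0.5  0.2 -0.4] op 0.997
shift units [-0.105 -0.449  2.384]
turn units [-0.001 -0.     0.081] q6 -0.23
```

View pics/w1.png

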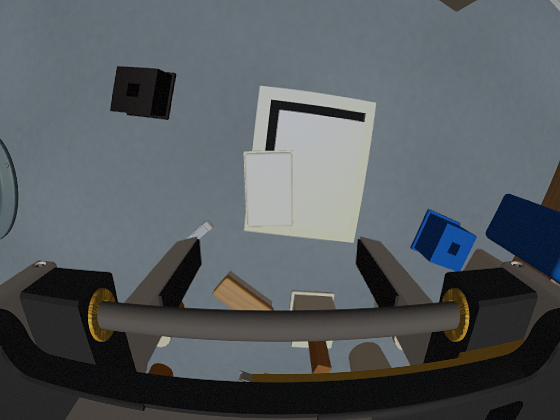

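The wrist view shows the tray with frame corners (262,86), (376,102), (355,242), (244,232), and the box with corners (245,152), (292,150), (293,226), (247,227). The joint corner is at about (274,103). Next I fit rectangles with masks.

```bash
cat >> h.py <<'E'
def ang(d): return round(float(np.degrees(np.arctan2(d[1],d[0]))),2)
E
python3 -c "
from h import *
c=load('w1.png'); im=c['img'].astype(int)
f=lambda u,v,z: pt(c,u,v,z,True)[:2]
hsv=cv2.cvtColor(c['img'],cv2.COLOR_RGB2HSV)
dark=((im.max(2)<70)).astype(np.uint8); dark[:, :240]=0; dark[:,385:]=0; dark[:90]=0; dark[160:]=0
n,l,s,_=cv2.connectedComponentsWithStats(dark); k=1+np.argmax(s[1:,4]); print(s[k])
ct=max(cv2.findContours((l==k).astype(np.uint8),0,2)[0],key=cv2.contourArea); ap=cv2.approxPolyDP(ct,3,True)[:,0]
for p in ap: print('L',p,f(*p,.012).round(4))
fr=(im.min(2)>125).astype(np.uint8); fr[:,:235]=0; fr[:,390:]=0; fr[:80]=0; fr[250:]=0
ct=max(cv2.findContours(fr,0,2)[0],key=cv2.contourArea); ap=cv2.approxPolyDP(ct,4,True)[:,0]
for p in ap: print('F',p,f(*p,.012).round(4))
b=np.array([f(*p,.044) for p in [(245,152),(292,150),(293,226),(247,227)]]); print(b.round(4),b.mean(0),[ang(b[i]-b[i-1]) for i in range(4)],[np.linalg.norm(b[i]-b[i-1]).round(4) for i in range(4)])
a=c['img'][75:255,225:395,::-1]; cv2.imwrite('pics/c2.png',cv2.resize(a,None,fx=3.3,fy=3.3,interpolation=cv2.INTER_CUBIC))
"
```

```text
[ 266  100   99   51 1143]
L [266 150] [0.4684 0.2624]
L [273 149] [0.4758 0.2673]
L [279 109] [0.4607 0.3161]
L [362 121] [0.5616 0.3505]
L [364 113] [0.5593 0.3611]
L [271 100] [0.4468 0.3221]
F [259  86] [0.4255 0.3319]
F [253 147] [0.452  0.2588]
F [243 152] [0.4431 0.2477]
F [244 230] [0.4869 0.1544]
F [353 242] [0.6275 0.2024]
F [375 102] [0.5659 0.3811]
[[0.4474 0.2522]
 [0.4958 0.2778]
 [0.5374 0.1958]
 [0.4874 0.1703]] [0.49198153 0.22400287] [116.01, 27.91, -63.08, -152.99] [np.float64(0.0911), np.float64(0.0547), np.float64(0.0919), np.float64(0.0561)]
```

View pics/c2.png

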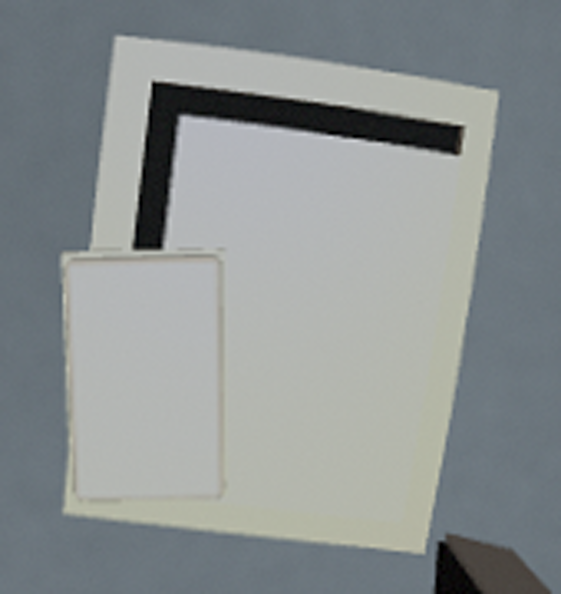

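```bash
python3 -c "
from h import *
togo([.492,.224,.017],np.radians(27.2))
"
```

```text
clock 2.45 tcp [0.5004 0.2286 0.2453] toolx [-0.433  0.901  0.   ] tooly [ 0.901  0.433 -0.   ] F [ 0.5  0.2 -0.4] op 0.997
shift units [-0.012 -0.237  5.709]
turn units [-0.001 -0.    -0.194] q6 -0.23
```

>>> arm_command --motion '[[[0,-0.24,0.9,0,0,-0.19,1],[0,0,0.9,0,0,0,1],[0,0,0.9,0,0,0,1],[0,0,0.9,0,0,0,1],[0,0,0.9,0,0,0,1],[0,0,0.6,0,0,0,1],[0,0,0.4,0,0,0,1],[0,0,0.2,0,0,0,1],[0,0,0,0,0,0,1]]]'

```text
clock: 3.58
tool_pos: [0.492, 0.2245, 0.0176]
tool_rot: [0.0, 0.521, 0.853, 0.0]
ft_force: [-0.5, 0.4, 1.0]
opening: 0.998
grip_force: 0.0
```

>>> arm_command --motion '[[[0,0,0,0,0,0,0],[0,0,0,0,0,0,-0.3],[0,0,0,0,0,0,-0.6],[0,0,0,0,0,0,-1],[0,0,0,0,0,0,-1],[0,0,0,0,0,0,-1],[0,0,0,0,0,0,-1]]]' --force 14

```text
clock: 4.45
tool_pos: [0.4917, 0.2244, 0.0176]
tool_rot: [-0.0, 0.521, 0.853, -0.0]
ft_force: [-2.3, -0.8, 2.2]
opening: 0.598
grip_force: 14.0
```

```bash
python3 -c "
from h import *
s,t,_=st(); print(t,s['ft_force'],s['opening']*94,s['grip_force'])
togo([.535,.262,.05],np.radians(19))
"
```

```text
[0.49173631 0.22442128 0.01759772] [-2.33422555 -0.75843753  2.22937665] 56.21293186393184 13.999014794826508
clock 4.45 tcp [0.4917 0.2244 0.0176] toolx [-0.456  0.89   0.   ] tooly [ 0.89   0.456 -0.   ] F [-2.3 -0.8  2.2] op 0.598
shift units [ 0.343  1.391 -0.81 ]
turn units [-0.002  0.     1.017] q6 -0.26
```

>>> arm_command --motion '[[[0,0,-0.4,0,0,0,-1],[0,0,-0.5,0,0,0,-1],[0,0,-0.3,0,0,0,-1],[0.08,0.35,0,0,0,0,-1],[0.08,0.35,0,0,0,0,-1],[0.09,0.35,0,0,0,0,-1],[0.09,0.34,0,0,0,0,-1],[0,0,0,0,0,0.5,-1],[0,0,0,0,0,0.5,-1],[0,0,0,0,0,0,-1],[0,0,0,0,0,0,-1]]]'

```text
clock: 5.82
tool_pos: [0.5351, 0.2621, 0.0652]
tool_rot: [-0.0, 0.579, 0.815, -0.0]
ft_force: [-0.1, -0.7, -1.1]
opening: 0.597
grip_force: 14.0
```

```bash
python3 -c "
from h import *
c=snap('wrist','w2.png'); togo([.535,.262,.0176],np.radians(19))
for n,p in [('tip',st()[1])]: print(px(c,p,True))
a=c['img'][60:300,160:440,::-1]; cv2.imwrite('pics/c3.png',cv2.resize(a,None,fx=2.5,fy=2.5,interpolation=cv2.INTER_CUBIC))
"
```

```text
clock 5.88 tcp [0.5351 0.262  0.0653] toolx [-0.329  0.944  0.   ] tooly [ 0.944  0.329 -0.   ] F [-0.   0.8 -0.9] op 0.595
shift units [ 0.    -0.002  1.192]
turn units [-0.002 -0.     0.022] q6 -0.07
(np.float64(276.2635927855954), np.float64(252.5151792045437))
```

View pics/c3.png

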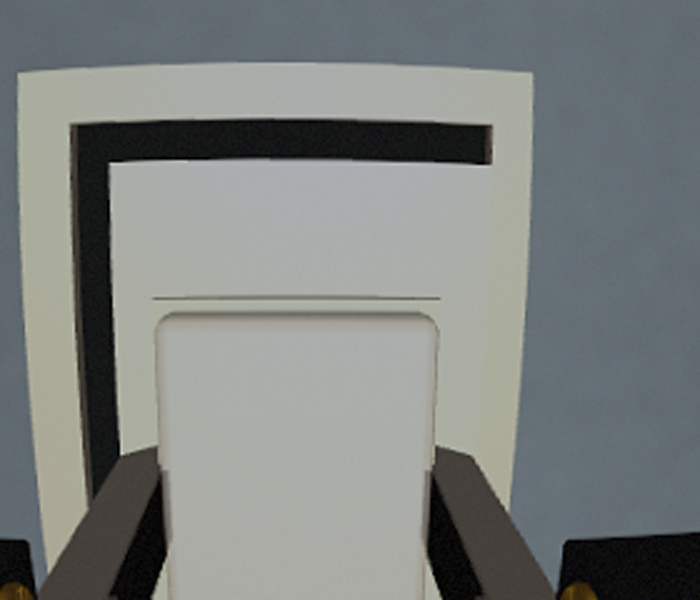

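```bash
python3 -c "
from h import *
c=load('w2.png')
P=lambda x,y,z: pt(c,x/2.5+160,y/2.5+60,z,True)[:2]
px_=[(70,125),(108,162),(492,125),(491,163)]; tr=[(-67,87),(-55,75),(55,87),(55,75)]
W=np.array([P(*q,.012) for q in px_]);T=np.array(tr)/1e3
print(W.round(4),ang(W[2]-W[0]),ang(W[3]-W[1]))
w0=W.mean(0);t0=T.mean(0);H=(T-t0).T@(W-w0);th=np.arctan2(H[0,1]-H[1,0],H[0,0]+H[1,1]);Rm=np.array([[np.cos(th),-np.sin(th)],[np.sin(th),np.cos(th)]])
o=w0-Rm@t0;print('yaw',np.degrees(th),'orig',o,'res',(W-(T@Rm.T+o)).round(4).tolist())
for z in (.0916,.075,.0596):
  for q in [(155,300),(437,313),(298,312),(298,298)]: print(z,q,(Rm.T@(P(*q,z)-o)).round(4))
"
```

```text
[[0.4469 0.3224]
 [0.4611 0.3155]
 [0.5609 0.3617]
 [0.5644 0.3512]] 18.99 19.1
yaw 19.040737412936604 orig [0.53759807 0.26211103] res [[0.001, -0.0001], [-0.0, 0.0004], [-0.0003, -0.0006], [-0.0007, 0.0003]]
0.0916 (155, 300) [-0.028   0.0476]
0.0916 (437, 313) [0.0255 0.0453]
0.0916 (298, 312) [-0.0009  0.0453]
0.0916 (298, 298) [-0.0009  0.0479]
0.075 (155, 300) [-0.0309  0.045 ]
0.075 (437, 313) [0.0285 0.0424]
0.075 (298, 312) [-0.0009  0.0424]
0.075 (298, 298) [-0.0009  0.0454]
0.0596 (155, 300) [-0.0336  0.0426]
0.0596 (437, 313) [0.0312 0.0397]
0.0596 (298, 312) [-0.0008  0.0397]
0.0596 (298, 298) [-0.0008  0.043 ]
```

>>> arm_command --motion '[[[0,0.06,0.4,0,0,0,-1],[0,0,0.4,0,0,0,-1],[0,0,0.2,0,0,0,-1],[0,0,0.15,0,0,0,-1],[0,0,0.03,0,0,0,-1],[0,0,0,0,0,0,-1],[0,0,0,0,0,0,-0.1],[0,0,0,0,0,0,0.3],[0,0,0,0,0,0,0.3],[0,0,0,0,0,0,0.6],[0,0,0,0,0,0,0.6]]]'

```text
clock: 7.25
tool_pos: [0.5374, 0.2627, 0.0183]
tool_rot: [0.0, 0.58, 0.815, 0.0]
ft_force: [-0.2, 0.8, 0.2]
opening: 0.793
grip_force: 0.0
```

>>> arm_command --motion '[[[0,0,-0.3,0,0,0,1],[0,0,-0.6,0,0,0,1],[0,0,-1,0,0,0,1],[0,0,-1,0,0,0,1],[0,0,-1,0,0,0,1],[0,0,-1,0,0,0,1],[0,0,-1,0,0,0,1],[0,0,0,0,0,0,1],[0,0,0,0,0,0,1]]]'

```text
clock: 8.38
tool_pos: [0.5368, 0.2626, 0.2536]
tool_rot: [-0.0, 0.58, 0.815, -0.0]
ft_force: [-0.7, 0.5, 0.0]
opening: 0.999
grip_force: 0.0
```

```bash
python3 -c "
from h import *
c=snap('wrist','w3.png'); im=c['img'].astype(int)
f=lambda u,v,z: pt(c,u,v,z,True)[:2]
th=np.radians(19.04);Rm=np.array([[np.cos(th),-np.sin(th)],[np.sin(th),np.cos(th)]]);o=np.array([.5376,.2621])
print('proj box top corners',[np.round(px(c,[*(Rm@np.array(q)+o),.044],True)).tolist() for q in [(-.028,.045),(.028,.045),(.028,-.045),(-.028,-.045)]])
a=im[120:300,180:380,::-1].astype(np.uint8); cv2.imwrite('pics/c4.png',cv2.resize(a,None,fx=3,fy=3,interpolation=cv2.INTER_CUBIC))
togo([.612,.077,.24],np.radians(24))
"
```

```text
proj box top corners [[254.0, 151.0], [301.0, 151.0], [300.0, 224.0], [255.0, 224.0]]
clock 8.43 tcp [0.5365 0.2624 0.2527] toolx [-0.328  0.945  0.   ] tooly [ 0.945  0.328 -0.003] F [ 0.1 -0.1 -0.2] op 1.003
shift units [-4.999  0.266  0.315]
turn units [-0.019 -0.002 -0.609] q6 -0.07
```

View pics/c4.png

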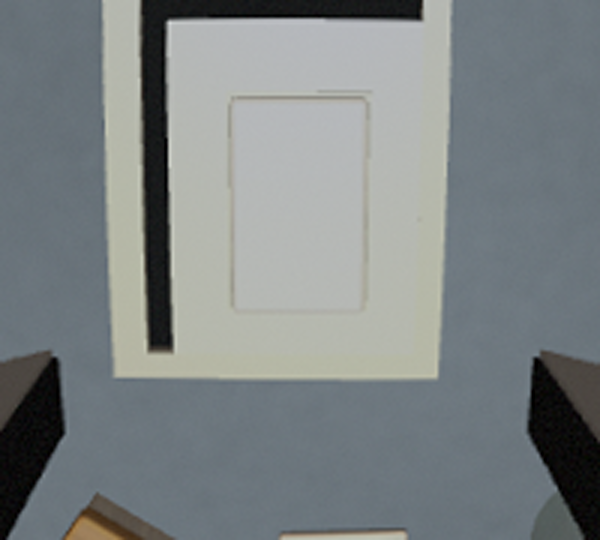

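The box sits squarely on the slab, with corners at about (257,152) to (302,224), within about 2 mm of target. Now the holder.

>>> arm_command --motion '[[[-0.95,0.04,0,0,0,0,1],[-1,0.04,0,0,0,0,1],[-1,0.04,0,0,0,0,1],[-1,0.04,0,0,0,0,1],[-1,0.04,0,0,0,0,1],[-1,0.04,0,0,0,0,1],[-0.95,0.04,0,0,0,0,1],[0,0,0,0,0,0,1],[0,0,0,0,0,0,1]]]'

```text
clock: 9.55
tool_pos: [0.6376, 0.0062, 0.2528]
tool_rot: [-0.001, 0.58, 0.815, -0.0]
ft_force: [0.3, -0.5, 0.3]
opening: 1.003
grip_force: 0.0
```

```bash
python3 -c "
from h import *
c=snap('wrist','w4.png'); togo(None); print(px(c,[.615,.08,.144],True),px(c,[.615,.08,.06],True))
"
```

```text
clock 9.6 tcp [0.6377 0.0066 0.2532] toolx [-0.329  0.944  0.001] tooly [ 0.944  0.329 -0.002] F [-0.3  1.3 -1.2] op 1.0
(np.float64(280.3943896718027), np.float64(122.0131242244923)) (np.float64(279.9687094528748), np.float64(123.80123637893072))
```

View pics/w4.png

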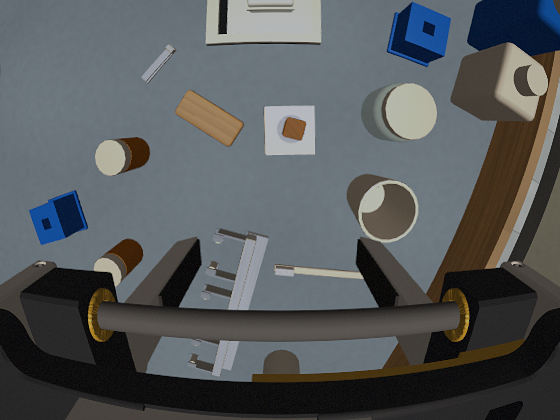

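The wrist view shows the holder at (290,130), its sides aligned with the image, and the brown handle top at (293,129), turned about 20 degrees. The jars are at (112,156) and (108,270).

```bash
python3 -c "
from h import *
c=load('w4.png'); hsv=cv2.cvtColor(c['img'],cv2.COLOR_RGB2HSV)
f=lambda u,v,z: pt(c,u,v,z,True)[:2]
m=cv2.inRange(hsv,(0,90,40),(25,255,255)); m[:100]=0;m[160:]=0;m[:,:260]=0;m[:,:260]=0;m[:,320:]=0
y,x=np.nonzero(m);print(len(x),x.mean(),y.mean(), x.min(),x.max(),y.min(),y.max())
r=cv2.minAreaRect(np.column_stack([x,y]).astype(np.float32));print(r);B=cv2.boxPoints(r)
V=hsv[100:162,258:322];print('brown v', np.percentile(hsv[m>0][:,2],[5,25,50,75,95]))
W=np.array([f(*p,.144) for p in B]);print(W.round(4),W.mean(0),[ang(W[i]-W[i-1]) for i in range(4)],[np.linalg.norm(W[i]-W[i-1]).round(4) for i in range(4)])
F=np.array([f(*p,.06) for p in [(264.5,106.5),(314,105.5),(315,154.5),(265.5,155.5)]]);print(F.round(4),F.mean(0),[ang(F[i]-F[i-1]) for i in range(4)],[np.linalg.norm(F[i]-F[i-1]).round(4) for i in range(4)])
a=c['img'][95:165,250:330,::-1]; cv2.imwrite('pics/c5.png',cv2.resize(a,None,fx=7,fy=7,interpolation=cv2.INTER_CUBIC))
"
```

```text
388 293.8041237113402 128.29896907216494 283 305 117 139
((293.676513671875, 128.29412841796875), (20.372989654541016, 19.160314559936523), 14.03624439239502)
brown v [115.35 124.   127.   130.   132.  ]
[[0.6197 0.0694]
 [0.6181 0.0862]
 [0.6358 0.0879]
 [0.6374 0.0711]] [0.62773775 0.07865358] [-174.65, 95.34, 5.51, -84.41] [np.float64(0.0178), np.float64(0.0169), np.float64(0.0177), np.float64(0.0169)]
[[0.5921 0.093 ]
 [0.6442 0.1127]
 [0.6642 0.0603]
 [0.6113 0.0405]] [0.62794303 0.07664246] [110.11, 20.74, -69.16, -159.44] [np.float64(0.0559), np.float64(0.0557), np.float64(0.0561), np.float64(0.0564)]
```

View pics/c5.png

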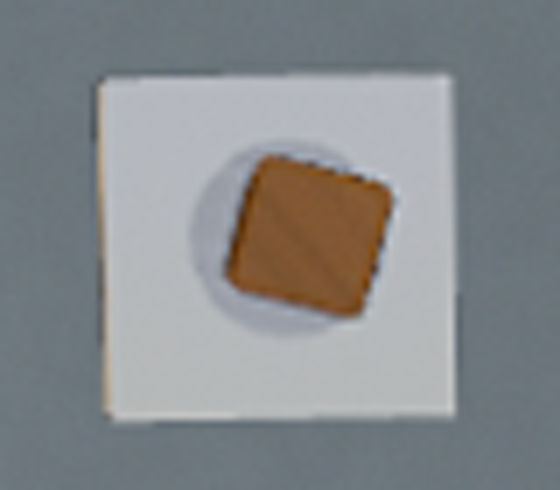

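```bash
python3 -c "
from h import *
c=load('w4.png')
f=lambda u,v,z: pt(c,u,v,z,True)[:2].round(4)
print('collar',f(290.7,128.9,.064),'tumbler',f(387,211,.1),'bigjar',f(409,111,.095),'jars',f(112,156,.08),f(108,270,.08))
togo([.6277,.0787,.2],np.radians(5.4))
"
```

```text
collar [0.6282 0.0785] tumbler [0.7548 0.0322] bigjar [0.7397 0.1427] jars [ 0.438  -0.0127] [ 0.4605 -0.16  ]
clock 9.6 tcp [0.6377 0.0066 0.2532] toolx [-0.329  0.944  0.001] tooly [ 0.944  0.329 -0.002] F [-0.3  1.3 -1.2] op 1.0
shift units [1.783 0.359 1.332]
turn units [-0.012 -0.007  1.723] q6 -0.5
```

>>> arm_command --motion '[[[0.6,0.12,0,0,0,0,-0.2],[0.6,0.12,0,0,0,0,-0.2],[0.58,0.12,0,0,0,0,-0.2],[0,0,0.4,0,0,0.86,-0.2],[0,0,0.4,0,0,0.86,-0.2],[0,0,0.53,0,0,0,-0.2],[0,0,0,0,0,0,-0.2],[0,0,0,0,0,0,-0.2]]]'

```text
clock: 10.6
tool_pos: [0.6288, 0.0779, 0.2015]
tool_rot: [0.0, 0.673, 0.74, 0.0]
ft_force: [0.1, 0.7, -0.1]
opening: 0.399
grip_force: 0.0
```

```bash
python3 -c "
from h import *
togo([.6277,.0787,.091],np.radians(5.4))
"
```

```text
clock 10.6 tcp [0.6288 0.0779 0.2015] toolx [-0.095  0.995 -0.   ] tooly [0.995 0.095 0.001] F [ 0.1  0.7 -0.1] op 0.399
shift units [ 0.022 -0.028  2.761]
turn units [0.004 0.    0.005] q6 -0.15
```

>>> arm_command --motion '[[[0.02,-0.03,0.5,0,0,0,-0.2],[0,0,0.7,0,0,0,-0.2],[0,0,0.7,0,0,0,-0.2],[0,0,0.5,0,0,0,-0.2],[0,0,0.36,0,0,0,-0.2],[0,0,0,0,0,0,-0.2],[0,0,0,0,0,0,-0.45],[0,0,0,0,0,0,-0.6],[0,0,0,0,0,0,-1],[0,0,0,0,0,0,-1],[0,0,0,0,0,0,-1]]]' --force 30

```text
clock: 11.98
tool_pos: [0.6281, 0.0782, 0.0918]
tool_rot: [0.001, 0.673, 0.739, 0.001]
ft_force: [-1.4, -0.0, 6.5]
opening: 0.191
grip_force: 30.0
```

>>> arm_command --motion '[[[0,0,0,0,0,0,-1],[0,0,-0.1,0,0,0,-1],[0,0,-0.2,0,0,0,-1],[0,0,-0.3,0,0,0,-1],[0,0,-0.4,0,0,0,-1],[0,0,-0.4,0,0,0,-1],[0,0,-0.4,0,0,0,-1],[0,0,0,0,0,0,-1]]]'

```text
clock: 12.98
tool_pos: [0.6286, 0.0782, 0.165]
tool_rot: [0.001, 0.673, 0.739, 0.001]
ft_force: [0.4, -0.2, -1.3]
opening: 0.192
grip_force: 30.0
```

```bash
python3 -c "
from h import *
s,_,_=st();print(s['opening']*94,s['grip_force'])
togo(None)
c=snap('wrist','w5.png');snap('scene','s5.png')
t=st()[1]; print(px(c,t-[0,0,.081],True),px(load('s5.png'),t-[0,0,.081]))
"
```

```text
18.017562257177826 29.99980330467224
clock 12.97 tcp [0.6286 0.0782 0.165 ] toolx [-0.094  0.996 -0.001] tooly [0.996 0.094 0.004] F [ 0.4 -0.2 -1.3] op 0.192
(np.float64(274.7293974763344), np.float64(215.31495411141134)) (np.float64(266.93861956451696), np.float64(258.3235957777218))
```

```bash
cat >> h.py <<'E'
TH=np.radians(19.04);RT=np.array([[np.cos(TH),-np.sin(TH)],[np.sin(TH),np.cos(TH)]]);TO=np.array([.5376,.2621])
def tw(x,y): return RT@np.array([x,y])+TO
E
python3 -c "
from h import *
togo([*tw(-.061,-.066),.145],np.radians(19.04))
"
```

```text
clock 13.07 tcp [0.6273 0.0783 0.1626] toolx [-0.094  0.996 -0.   ] tooly [ 0.996  0.094 -0.   ] F [ 0.1 -0.  -0. ] op 0.191
shift units [ 2.821 -2.893  0.441]
turn units [-0.     0.    -1.708] q6 -0.15
```

>>> arm_command --motion '[[[0.35,-0.36,0,0,0,0,-1],[0.35,-0.36,0,0,0,0,-1],[0.35,-0.36,0,0,0,0,-1],[0.35,-0.36,0,0,0,0,-1],[0.35,-0.36,0,0,0,0,-1],[0.35,-0.36,0,0,0,0,-1],[0.35,-0.36,0,0,0,0,-1],[0.37,-0.37,0,0,0,0,-1],[0,0,0.44,0,0,-0.6,-1],[0,0,0,0,0,-0.6,-1],[0,0,0,0,0,-0.51,-1],[0,0,0,0,0,0,-1]]]'

```text
clock: 14.58
tool_pos: [0.5013, 0.1802, 0.1451]
tool_rot: [-0.0, 0.581, 0.814, -0.0]
ft_force: [-0.4, 0.4, -1.8]
opening: 0.191
grip_force: 30.0
```

```bash
python3 -c "
from h import *
togo([*tw(-.061,-.066),.0873],np.radians(19.04))
c=snap('wrist','w6.png'); t=st()[1]; print('tip px',px(c,t-[0,0,.0818],True),'start px',px(c,[*tw(-.061,-.066),.012],True),px(c,[*tw(-.061,-.075),.012],True))
a=c['img'][90:270,180:380,::-1]; cv2.imwrite('pics/c6.png',cv2.resize(a,None,fx=3,fy=3,interpolation=cv2.INTER_CUBIC))
"
```

```text
clock 14.57 tcp [0.5013 0.1802 0.1451] toolx [-0.326  0.945  0.   ] tooly [ 0.945  0.326 -0.   ] F [-0.4  0.4 -1.8] op 0.191
shift units [-0.01   0.002  1.444]
turn units [-0.    -0.    -0.003] q6 -0.2
tip px (np.float64(276.8764454480287), np.float64(215.88777655895527)) start px (np.float64(277.0032738973364), np.float64(202.39143737915504)) (np.float64(277.0134309305853), np.float64(211.2987537883038))
```

View pics/c6.png

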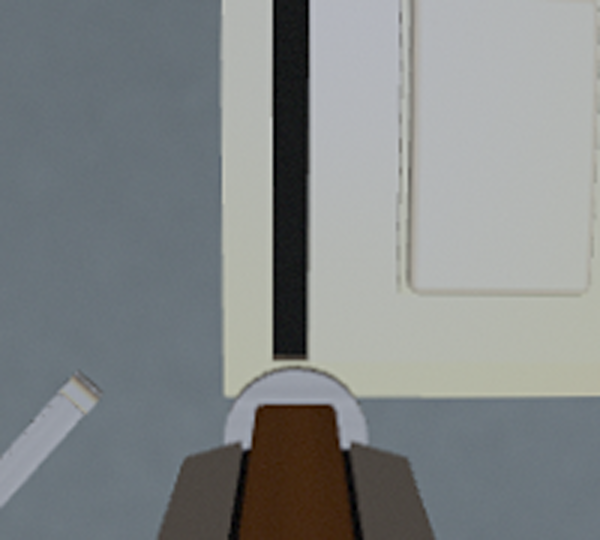

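The groove is at (277,140–209), but the pick and fingers appear about 2 px right of where the calibration puts them. I shift 1.7 mm towards -y (tool), lower into the groove, and probe the walls by force.

>>> arm_command --motion '[[[0,-0.04,0.4,0,0,0,-1],[0,0,0.4,0,0,0,-1],[0,0,0.3,0,0,0,-1],[0,0,0.15,0,0,0,-1],[0,0,0.1,0,0,0,-1],[0,0,0.07,0,0,0,-1],[0,0,0,0,0,0,-1],[0,0,0,0,0,0,-1]]]'

```text
clock: 15.62
tool_pos: [0.5005, 0.1793, 0.0886]
tool_rot: [0.0, 0.58, 0.814, 0.0]
ft_force: [0.0, 0.8, -1.2]
opening: 0.185
grip_force: 30.0
```

>>> arm_command --motion '[[[0,0.02,0,0,0,0,-1],[0,0.02,0,0,0,0,-1],[0,0,0,0,0,0,-1]]]'

```text
clock: 16.0
tool_pos: [0.5018, 0.1798, 0.0884]
tool_rot: [0.0, 0.58, 0.814, 0.0]
ft_force: [0.6, 0.1, -0.5]
opening: 0.192
grip_force: 30.0
```

>>> arm_command --motion '[[[0,0.02,0,0,0,0,-1],[0,0.02,0,0,0,0,-1],[0,0,0,0,0,0,-1]]]'

```text
clock: 16.38
tool_pos: [0.5028, 0.1802, 0.0881]
tool_rot: [-0.0, 0.58, 0.814, -0.0]
ft_force: [-0.8, -0.5, 0.3]
opening: 0.188
grip_force: 30.0
```

>>> arm_command --motion '[[[0,0.02,0,0,0,0,-1],[0,0.02,0,0,0,0,-1],[0,0,0,0,0,0,-1]]]'

```text
clock: 16.75
tool_pos: [0.5033, 0.1804, 0.0878]
tool_rot: [-0.001, 0.58, 0.814, -0.002]
ft_force: [-5.0, -2.3, 2.4]
opening: 0.191
grip_force: 30.0
```

>>> arm_command --motion '[[[0,0.02,0,0,0,0,-1],[0,0.02,0,0,0,0,-1],[0,0,0,0,0,0,-1]]]'

```text
clock: 17.12
tool_pos: [0.5037, 0.1807, 0.0874]
tool_rot: [-0.002, 0.58, 0.815, -0.003]
ft_force: [-7.7, -3.4, 4.5]
opening: 0.19
grip_force: 30.0
```

>>> arm_command --motion '[[[0,-0.05,0,0,0,0,-1],[0,-0.05,0,0,0,0,-1],[0,-0.05,0,0,0,0,-1],[0,0,0,0,0,0,-1],[0,0,0,0,0,0,-1]]]'

```text
clock: 17.75
tool_pos: [0.5011, 0.1795, 0.0886]
tool_rot: [0.0, 0.58, 0.814, 0.0]
ft_force: [0.5, -0.6, -0.4]
opening: 0.194
grip_force: 30.0
```

```bash
cat >> h.py <<'E'
def tray(): 
    s,t,Rt=st(); print('tray xy',((RT.T@(t[:2]-TO))*1e3).round(2),'z',t[2].round(4),'F',np.round(s['ft_force'],1),'M',Rt.as_matrix().round(3)[:,2],s['clock'])
E
python3 -c "
from h import *
tray()
togo([*tw(-.0623,-.066),.0873],np.radians(19.04))"
```

```text
tray xy [-61.47 -66.21] z 0.0886 F [ 0.5 -0.6 -0.4] M [ 0.001  0.    -1.   ] 17.75
clock 17.75 tcp [0.5011 0.1795 0.0886] toolx [-0.326  0.945 -0.   ] tooly [0.945 0.326 0.001] F [ 0.5 -0.6 -0.4] op 0.194
shift units [ 0.005 -0.021  0.032]
turn units [0.009 0.001 0.001] q6 -0.2
```

>>> arm_command --motion '[[[-0.03,-0.02,0.02,0,0,0,-1],[0.05,0,0,0,0,0,-1],[0.1,0,0,0,0,0,-1],[0.1,0,0,0,0,0,-1],[0.1,0,0,0,0,0,-1],[0.1,0,0,0,0,0,-1],[0.1,0,0,0,0,0,-1],[0.1,0,0,0,0,0,-1],[0.1,0,0,0,0,0,-1],[0.1,0,0,0,0,0,-1],[0.1,0,0,0,0,0,-1],[0.1,0,0,0,0,0,-1]]]'

```text
clock: 19.25
tool_pos: [0.4864, 0.2179, 0.0874]
tool_rot: [-0.0, 0.58, 0.814, -0.0]
ft_force: [0.2, -0.8, -0.1]
opening: 0.188
grip_force: 30.0
```

```bash
python3 -c "
from h import *
tray()"
```

```text
tray xy [-62.79 -25.08] z 0.0874 F [ 0.2 -0.8 -0.1] M [-0. -0. -1.] 19.25
```

>>> arm_command --motion '[[[0.1,0,0,0,0,0,-1],[0.1,0,0,0,0,0,-1],[0.1,0,0,0,0,0,-1],[0.1,0,0,0,0,0,-1],[0.1,0,0,0,0,0,-1],[0.1,0,0,0,0,0,-1],[0.1,0,0,0,0,0,-1],[0.1,0,0,0,0,0,-1],[0.1,0,0,0,0,0,-1],[0.1,0,0,0,0,0,-1],[0.1,0,0,0,0,0,-1],[0.1,0,0,0,0,0,-1]]]'

```text
clock: 20.75
tool_pos: [0.4708, 0.2633, 0.0875]
tool_rot: [-0.0, 0.58, 0.814, 0.0]
ft_force: [0.3, -0.3, -0.4]
opening: 0.189
grip_force: 30.0
```

>>> arm_command --motion '[[[0.1,0,0,0,0,0,-1],[0.1,0,0,0,0,0,-1],[0.1,0,0,0,0,0,-1],[0.1,0,0,0,0,0,-1],[0.1,0,0,0,0,0,-1],[0.1,0,0,0,0,0,-1],[0.1,0,0,0,0,0,-1],[0.1,0,0,0,0,0,-1],[0.1,0,0,0,0,0,-1],[0.1,0,0,0,0,0,-1],[0.1,0,0,0,0,0,-1],[0.1,0,0,0,0,0,-1]]]'

```text
clock: 22.25
tool_pos: [0.4551, 0.3087, 0.0875]
tool_rot: [0.0, 0.58, 0.814, -0.0]
ft_force: [0.3, 0.1, -0.6]
opening: 0.194
grip_force: 30.0
```

```bash
python3 -c "
from h import *
tray()"
```

```text
tray xy [-62.81  70.93] z 0.0875 F [ 0.3  0.1 -0.6] M [ 0. -0. -1.] 22.25
```

>>> arm_command --motion '[[[0.1,0,0,0,0,0,-1],[0.1,0,0,0,0,0,-1],[0.04,0,0,0,0,0,-1],[0.02,0,0,0,0,0,-1],[0,0,0,0,0,0,-1],[0,0,0,0,0,0,-1]]]'

```text
clock: 23.0
tool_pos: [0.4518, 0.3182, 0.0875]
tool_rot: [-0.0, 0.58, 0.814, -0.0]
ft_force: [1.6, -0.1, -0.9]
opening: 0.191
grip_force: 30.0
```

>>> arm_command --motion '[[[0.02,0,0,0,0,0,-1],[0.02,0,0,0,0,0,-1],[0,0,0,0,0,0,-1]]]'

```text
clock: 23.38
tool_pos: [0.4512, 0.3198, 0.0875]
tool_rot: [0.0, 0.58, 0.814, 0.0]
ft_force: [0.2, 0.6, -0.8]
opening: 0.193
grip_force: 30.0
```

>>> arm_command --motion '[[[0.02,0,0,0,0,0,-1],[0.02,0,0,0,0,0,-1],[0,0,0,0,0,0,-1]]]'

```text
clock: 23.75
tool_pos: [0.4507, 0.3213, 0.0874]
tool_rot: [-0.0, 0.58, 0.814, -0.0]
ft_force: [-0.4, -0.2, -0.6]
opening: 0.188
grip_force: 30.0
```

```bash
python3 -c "
from h import *
tray()"
```

```text
tray xy [-62.83  84.35] z 0.0874 F [-0.4 -0.2 -0.6] M [-0. -0. -1.] 23.75
```

>>> arm_command --motion '[[[0.02,0,0,0,0,0,-1],[0.02,0,0,0,0,0,-1],[0,0,0,0,0,0,-1]]]'

```text
clock: 24.12
tool_pos: [0.4505, 0.3221, 0.0874]
tool_rot: [0.001, 0.58, 0.815, -0.001]
ft_force: [2.3, -4.0, -0.6]
opening: 0.189
grip_force: 30.0
```

```bash
python3 -c "
from h import *
tray()"
```

```text
tray xy [-62.8   85.14] z 0.0874 F [ 2.3 -4.  -0.6] M [ 0.    -0.002 -1.   ] 24.125
```

>>> arm_command --motion '[[[-0.05,0,0,0,0,0,-1],[-0.05,0,0,0,0,0,-1],[0,0.05,0,0,0,0,-1],[0,0.1,0,0,0,0,-1],[0,0.1,0,0,0,0,-1],[0,0.1,0,0,0,0,-1],[0,0.1,0,0,0,0,-1],[0,0.1,0,0,0,0,-1],[0,0.1,0,0,0,0,-1],[0,0.1,0,0,0,0,-1],[0,0.1,0,0,0,0,-1],[0,0.1,0,0,0,0,-1]]]'

```text
clock: 25.62
tool_pos: [0.4877, 0.3315, 0.0875]
tool_rot: [0.0, 0.58, 0.814, 0.0]
ft_force: [-0.1, 0.2, -1.4]
opening: 0.189
grip_force: 30.0
```

```bash
python3 -c "
from h import *
tray()"
```

```text
tray xy [-24.53  81.87] z 0.0875 F [-0.1  0.2 -1.4] M [ 0.  0. -1.] 25.625
```

Needs 71 mm more.

>>> arm_command --motion '[[[0,0.1,0,0,0,0,-1],[0,0.1,0,0,0,0,-1],[0,0.1,0,0,0,0,-1],[0,0.1,0,0,0,0,-1],[0,0.1,0,0,0,0,-1],[0,0.1,0,0,0,0,-1],[0,0.1,0,0,0,0,-1],[0,0.1,0,0,0,0,-1],[0,0.1,0,0,0,0,-1],[0,0.1,0,0,0,0,-1],[0,0.1,0,0,0,0,-1],[0,0.1,0,0,0,0,-1]]]'

```text
clock: 27.12
tool_pos: [0.5331, 0.3471, 0.0874]
tool_rot: [-0.0, 0.58, 0.814, -0.0]
ft_force: [-0.4, -0.2, 0.4]
opening: 0.194
grip_force: 30.0
```

>>> arm_command --motion '[[[0,0.1,0,0,0,0,-1],[0,0.1,0,0,0,0,-1],[0,0.1,0,0,0,0,-1],[0,0.1,0,0,0,0,-1],[0,0.1,0,0,0,0,-1],[0,0.03,0,0,0,0,-1],[0,0,0,0,0,0,-1],[0,0,0,0,0,0,-1]]]'

```text
clock: 28.12
tool_pos: [0.5527, 0.354, 0.0874]
tool_rot: [-0.0, 0.58, 0.814, -0.0]
ft_force: [-0.7, -0.1, -0.9]
opening: 0.189
grip_force: 30.0
```

```bash
python3 -c "
from h import *
tray()"
```

```text
tray xy [44.28 81.9 ] z 0.0874 F [-0.7 -0.1 -0.9] M [-0. -0. -1.] 28.125
```

>>> arm_command --motion '[[[0,0.05,0,0,0,0,-1],[0,0,0,0,0,0,-1],[0,0,-0.1,0,0,0,-1],[0,0,-0.1,0,0,0,-1],[0,0,-0.2,0,0,0,-1],[0,0,-0.4,0,0,0,-1],[0,0,-0.6,0,0,0,-1],[0,0,-0.6,0,0,0,-1],[-0.5,-0.1,0,0,0,0,-1],[-0.8,-0.1,0,0,0,0,-1],[-0.9,-0.1,0,0,0,0,-1],[-0.9,-0.1,0,0,0,0,-1]]]'

```text
clock: 29.62
tool_pos: [0.5797, 0.2298, 0.1665]
tool_rot: [-0.0, 0.58, 0.814, -0.001]
ft_force: [-0.1, 0.7, -1.0]
opening: 0.189
grip_force: 30.0
```

>>> arm_command --motion '[[[-0.9,-0.1,0,0,0,0,-1],[-0.9,0,0,0,0,0,-1],[-0.9,0,0,0,0,0,-1],[-0.7,0,0,0,0,0,-1],[-0.4,0,0,0,0,0.6,-1],[-0.2,0,0,0,0,0.6,-1],[0,0,0,0,0,0.51,-1],[0,0,0,0,0,0,-1],[0,0,0,0,0,0,-1]]]'

```text
clock: 30.75
tool_pos: [0.6274, 0.079, 0.1669]
tool_rot: [-0.0, 0.673, 0.74, -0.0]
ft_force: [0.6, 0.6, -0.2]
opening: 0.19
grip_force: 30.0
```

```bash
python3 -c "
from h import *
togo([.6281,.0782,.145],np.radians(5.4))"
```

```text
clock 30.75 tcp [0.6274 0.079  0.1669] toolx [-0.094  0.996 -0.   ] tooly [ 0.996  0.094 -0.001] F [ 0.6  0.6 -0.2] op 0.19
shift units [-0.02   0.015  0.548]
turn units [-0.006  0.     0.001] q6 -0.15
```

>>> arm_command --motion '[[[-0.04,0.015,0.3,0,0,0,-1],[0,0,0.2,0,0,0,-1],[0,0,0.2,0,0,0,-1],[0,0,0.2,0,0,0,-1],[0,0,0,0,0,0,-1],[0,0,0,0,0,0,-1]]]'

```text
clock: 31.5
tool_pos: [0.6288, 0.078, 0.1317]
tool_rot: [0.0, 0.673, 0.739, 0.0]
ft_force: [0.1, 0.0, -0.4]
opening: 0.19
grip_force: 30.0
```

>>> arm_command --motion '[[[0,0,0.2,0,0,0,-1],[0,0,0.3,0,0,0,-1],[0,0,0.3,0,0,0,-1],[0,0,0.1,0,0,0,-1],[0,0,0.05,0,0,0,-1],[0,0,0,0,0,0,-1],[0,0,0,0,0,0,-1]]]'

```text
clock: 32.38
tool_pos: [0.629, 0.0779, 0.0939]
tool_rot: [0.0, 0.673, 0.739, 0.0]
ft_force: [-0.1, 0.2, -0.3]
opening: 0.187
grip_force: 30.0
```

>>> arm_command --motion '[[[0,0,0.03,0,0,0,-1],[0,0,0.02,0,0,0,-1],[0,0,0.02,0,0,0,-1],[0,0,0,0,0,0,-1],[0,0,0,0,0,0,-1]]]'

```text
clock: 33.0
tool_pos: [0.6288, 0.0779, 0.0917]
tool_rot: [0.0, 0.673, 0.74, -0.0]
ft_force: [-3.2, 0.0, 4.8]
opening: 0.191
grip_force: 30.0
```

>>> arm_command --motion '[[[0,0,0,0,0,0,-0.5],[0,0,0,0,0,0,-0.4],[0,0,0,0,0,0,-0.3],[0,0,0,0,0,0,-0.2],[0,0,0,0,0,0,-0.2],[0,0,-0.2,0,0,0,-0.2],[0,0,-0.5,0,0,0,-0.2],[0,0,-0.9,0,0,0,-0.2],[0,0,-0.9,0,0,0,-0.2],[0,0,-0.9,0,0,0,-0.2],[0,0,-0.5,0,0,0,0],[0,0,0,0,0,0,0.3]]]'

```text
clock: 34.5
tool_pos: [0.6296, 0.0779, 0.249]
tool_rot: [0.002, 0.673, 0.739, 0.001]
ft_force: [0.7, 0.9, -0.8]
opening: 0.571
grip_force: 0.0
```

```bash
python3 -c "
from h import *
togo([.5,-.09,.24],np.radians(93))"
```

```text
clock 34.5 tcp [0.6296 0.0779 0.249 ] toolx [-0.094  0.996 -0.001] tooly [0.996 0.094 0.004] F [ 0.7  0.9 -0.8] op 0.571
shift units [-3.876 -3.619  0.214]
turn units [  0.019   0.025 -10.953] q6 -0.15
```

>>> arm_command --motion '[[[-0.96,-0.4,0,0,0,0,1],[-0.96,-0.4,0,0,0,0,1],[-0.96,-0.4,0,0,0,0,1],[-0.96,-0.4,0,0,0,0,1],[-0.96,-0.4,0,0,0,0,1],[0,0,0,0,0,-1,1],[0,0,0,0,0,-1,1],[0,0,0,0,0,-1,1],[0,0,0,0,0,-1,1],[0,0,0,0,0,-1,1],[0,0,0,0,0,-1,1],[0,0,0,0,0,-1,1]]]'

```text
clock: 36.0
tool_pos: [0.566, -0.1203, 0.2444]
tool_rot: [-0.002, 0.245, 0.97, 0.0]
ft_force: [0.2, -0.3, 0.4]
opening: 1.002
grip_force: 0.0
```

>>> arm_command --motion '[[[0,0,0,0,0,-1,1],[0,0,0,0,0,-1,1],[0,0,0,0,0,-1,1],[0,0,0,0,0,-0.95,1],[0,0,0,0,0,0,1],[0,0,0,0,0,0,1]]]'

```text
clock: 36.75
tool_pos: [0.5665, -0.1205, 0.2456]
tool_rot: [-0.001, -0.025, 1.0, 0.0]
ft_force: [-0.4, 1.1, 0.4]
opening: 0.999
grip_force: 0.0
```

```bash
python3 -c "
from h import *
c=snap('wrist','w7.png'); togo(None); snap('top','t7.png'); snap('scene','s7.png')
"
```

```text
clock 36.8 tcp [ 0.5667 -0.1206  0.2459] toolx [-0.999 -0.05   0.001] tooly [-0.05   0.999  0.001] F [-0.6 -0.9 -0.4] op 1.0
```

View pics/w7.png

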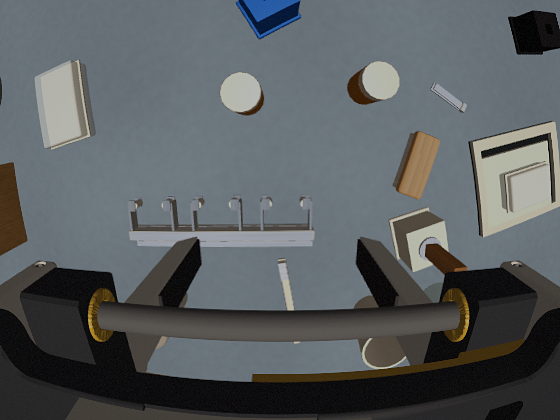

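The wrist view shows three roller pairs at v≈203 (u 134/168, 197/236, 263/306), with the beam at v 231–245. The jar lids are at (242,93) and (380,81), and the pick stands upright in the holder.

```bash
python3 -c "
from h import *
c=load('w7.png')
f=lambda u,v,z: pt(c,u,v,z,True)[:2]
Rl=np.array([f(*p,.032) for p in [(134,204),(168,203),(197,202),(236,203),(263,202),(306,203)]])
print(Rl.round(4).tolist(),[np.linalg.norm(Rl[i+1]-Rl[i]).round(4) for i in range(5)],ang(Rl[5]-Rl[0]))
B=[f(129.5,232,.032),f(314,232,.032)];print('beam front',B,np.linalg.norm(B[0]-B[1]),ang(B[1]-B[0]))
hsv=cv2.cvtColor(c['img'],cv2.COLOR_RGB2HSV)
m=cv2.inRange(hsv,(0,0,150),(60,120,255));
n,l,s,ce=cv2.connectedComponentsWithStats(m)
for i in range(1,n):
  if s[i,4]>600: print(s[i],ce[i])
for u,v in [(242,93),(380,82)]:
  k=l[v,u]; ct=max(cv2.findContours((l==k).astype(np.uint8),0,1)[0],key=cv2.contourArea)
  W=np.array([f(*p[0],.08) for p in ct]).astype(np.float32); print(cv2.minEnclosingCircle(W), W.mean(0))
a=c['img'][180:260,110:330,::-1]; cv2.imwrite('pics/c7.png',cv2.resize(a,None,fx=3.6,fy=3.6,interpolation=cv2.INTER_CUBIC))
"
```

```text
[[0.5968, -0.3095], [0.5933, -0.2605], [0.5902, -0.2215], [0.5892, -0.1716], [0.5863, -0.1382], [0.5849, -0.085]] [np.float64(0.0492), np.float64(0.0391), np.float64(0.0498), np.float64(0.0336), np.float64(0.0531)] 93.04
beam front [array([ 0.6364014 , -0.31941773]), array([ 0.62202908, -0.07211339])] 0.2477216167396608 93.33
[  40   61   41   87 2344] [ 59.98720137 105.20008532]
[ 363   61   37   39 1097] [380.51139471  79.82862352]
[ 220   72   41   40 1254] [239.88038278  91.65789474]
[ 473  122   87  115 6096] [516.44242126 178.43192257]
[ 401  134   38   64 1107] [420.46883469 165.7696477 ]
[406 221  43  51 933] [425.01178992 243.03858521]
((0.45794177055358887, -0.16601915657520294), 0.02144596166908741) [ 0.45815304 -0.16608264]
((0.4337397515773773, -0.01658581756055355), 0.021529845893383026) [ 0.43363735 -0.01677087]
```

View pics/c7.png

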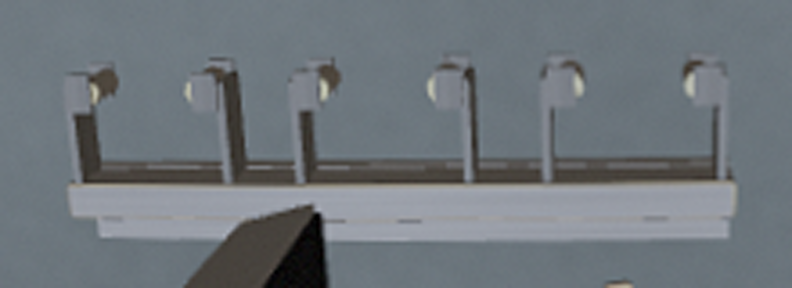

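```bash
python3 -c "
from h import *
c=load('w7.png')
f=lambda u,v,z: pt(c,u/3.6+110,v/3.6+180,z,True)[:2]
B=np.array([f(69,183,.032),f(735,183,.032)]);b0=B.mean(0)
print('beam',B.round(4),b0, 'foot',f(402,160,0),f(402,238,0),f(402,217,.032))
for z in (.02,.03):print(z,[f(*p,z).round(4).tolist() for p in [(95,88),(187,90),(323,88),(435,88),(578,84),(690,84)]])
print(px(c,st()[1],True))
togo([.4325,-.0183,.15],np.radians(93.2))"
```

```text
beam [[ 0.6348 -0.3198]
 [ 0.6205 -0.072 ]] [ 0.62761179 -0.19590774] foot [ 0.62786307 -0.19486307] [ 0.65963488 -0.19491482] [ 0.63926719 -0.18956363]
0.02 [[0.6003, -0.3115], [0.5994, -0.2734], [0.5962, -0.2208], [0.5942, -0.1797], [0.5903, -0.1289], [0.5883, -0.0893]]
0.03 [[0.5978, -0.3069], [0.5968, -0.2697], [0.5937, -0.2184], [0.5918, -0.1784], [0.588, -0.1288], [0.586, -0.0902]]
(np.float64(278.4313164387625), np.float64(252.46916705030117))
clock 36.9 tcp [ 0.5668 -0.1207  0.2463] toolx [-0.999 -0.051  0.   ] tooly [-0.051  0.999  0.   ] F [0.9 0.  0.3] op 0.996
shift units [3.223 2.726 2.41 ]
turn units [ 0.002 -0.003 -0.035] q6 -2.03
```

>>> arm_command --motion '[[[0.8,0.7,0.3,0,0,-0.03,1],[0.8,0.7,0.3,0,0,0,1],[0.8,0.7,0.3,0,0,0,1],[0.82,0.68,0.3,0,0,0,1],[0,0,0.3,0,0,0,1],[0,0,0,0,0,0,1],[0,0,0,0,0,0,1]]]'

```text
clock: 37.78
tool_pos: [0.4333, -0.0175, 0.1873]
tool_rot: [0.0, -0.028, 1.0, -0.0]
ft_force: [0.3, -0.2, 0.0]
opening: 0.999
grip_force: 0.0
```

```bash
python3 -c "
from h import *
c=snap('wrist','w8.png');hsv=cv2.cvtColor(c['img'],cv2.COLOR_RGB2HSV)
f=lambda u,v,z: pt(c,u,v,z,True)[:2]
m=cv2.inRange(hsv,(0,0,150),(60,120,255)); u,v=map(int,px(c,[.4322,-.0162,.08],True)); print(u,v)
n,l,s,ce=cv2.connectedComponentsWithStats(m); k=l[v,u]; print(k,s[k])
ct=max(cv2.findContours((l==k).astype(np.uint8),0,1)[0],key=cv2.contourArea); W=np.array([f(*p[0],.08) for p in ct]).astype(np.float32); print(cv2.minEnclosingCircle(W))
togo([.4322,-.0162,.04],np.radians(93.3))"
```

```text
279 206
2 [ 257  184   47   46 1707]
((0.43286117911338806, -0.016084251925349236), 0.021586380898952484)
clock 37.83 tcp [ 0.4333 -0.0175  0.1874] toolx [-0.998 -0.055 -0.001] tooly [-0.055  0.998 -0.   ] F [ 0.   0.4 -0.6] op 1.002
shift units [0.03  0.035 3.684]
turn units [-0.003  0.007 -0.017] q6 -1.93
```

>>> arm_command --motion '[[[0.03,0.04,0.7,0,0,0,0.6],[0,0,0.8,0,0,0,0.6],[0,0,0.8,0,0,0,0.6],[0,0,0.7,0,0,0,0.6],[0,0,0.4,0,0,0,0.6],[0,0,0.28,0,0,0,0.6],[0,0,0,0,0,0,0.2],[0,0,0,0,0,0,0],[0,0,0,0,0,0,-0.2],[0,0,0,0,0,0,-1],[0,0,0,0,0,0,-1],[0,0,0,0,0,0,-1]]]' --force 25

```text
clock: 39.33
tool_pos: [0.4316, -0.0154, 0.0401]
tool_rot: [0.001, -0.028, 1.0, -0.0]
ft_force: [-0.4, 0.1, 5.1]
opening: 0.465
grip_force: 25.0
```

```bash
python3 -c "
from h import *
print(st()[0]['opening']*94);togo([.539,-.1109,.04],np.radians(93.3))"
```

```text
43.7005917985494
clock 39.33 tcp [ 0.4316 -0.0154  0.0401] toolx [-0.998 -0.056 -0.001] tooly [-0.056  0.998 -0.   ] F [-0.4  0.1  5.1] op 0.465
shift units [-2.548 -2.534  0.007]
turn units [-0.003  0.009 -0.011] q6 -1.93
```

>>> arm_command --motion '[[[0,0,-0.1,0,0,0,-1],[0,0,-0.2,0,0,0,-1],[-0.4,-0.4,0,0,0,0,-1],[-0.5,-0.5,0,0,0,0,-1],[-0.6,-0.6,0,0,0,0,-1],[-0.6,-0.6,0,0,0,0,-1],[-0.45,-0.43,0,0,0,0,-1],[0,0,0,0,0,0,-1],[0,0,0,0,0,0,-1]]]'

```text
clock: 40.45
tool_pos: [0.5375, -0.1098, 0.0511]
tool_rot: [-0.001, -0.028, 1.0, 0.0]
ft_force: [0.8, -0.2, -0.8]
opening: 0.466
grip_force: 25.0
```

```bash
python3 -c "
from h import *
togo([.539,-.1109,.04],np.radians(93.3))
c=snap('wrist','w9.png');cv2.imwrite('pics/c8.png',c['img'][:,:,::-1][100:420])
for p in ([.5988,-.1074,.032],[.6208,-.1061,.032]): print(px(c,np.array(p)+[.0015,-.0004,0],True))"
```

```text
clock 40.45 tcp [ 0.5375 -0.1098  0.0511] toolx [-0.998 -0.056  0.001] tooly [-0.056  0.998  0.001] F [ 0.8 -0.2 -0.8] op 0.466
shift units [-0.037 -0.03   0.276]
turn units [ 0.006 -0.01  -0.009] q6 -2.04
(np.float64(276.40047598434904), np.float64(322.6832259433029))
(np.float64(276.55365354841445), np.float64(346.4450999145879))
```

View pics/c8.png

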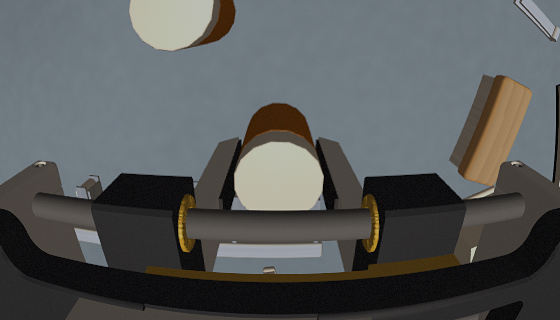

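>>> arm_command --motion '[[[-0.03,-0.03,0.15,0,0,0,-1],[0,0,0.12,0,0,0,-1],[0,0,0.01,0,0,0,-1],[-0.15,0,0,0,0,0,-1],[-0.15,0,0,0,0,0,-1],[-0.15,0,0,0,0,0,-1],[-0.15,0,0,0,0,0,-1],[-0.1,0,0,0,0,0,-1],[0,0,0,0,0,0,-1]]]'

```text
clock: 41.62
tool_pos: [0.568, -0.1101, 0.0402]
tool_rot: [0.0, -0.028, 1.0, -0.0]
ft_force: [-0.2, 0.9, -1.0]
opening: 0.46
grip_force: 25.0
```

>>> arm_command --motion '[[[-0.1,0,0,0,0,0,-1],[-0.1,0,0,0,0,0,-1],[-0.1,0,0,0,0,0,-1],[0,0,0,0,0,0,-1]]]'

```text
clock: 42.12
tool_pos: [0.5773, -0.1101, 0.0404]
tool_rot: [-0.004, -0.028, 1.0, -0.0]
ft_force: [-10.4, -3.1, 7.9]
opening: 0.465
grip_force: 25.0
```

>>> arm_command --motion '[[[-0.1,0,0,0,0,0,-1],[-0.1,0,0,0,0,0,-1],[0,0,0,0,0,0,-1]]]'

```text
clock: 42.5
tool_pos: [0.5854, -0.1096, 0.0405]
tool_rot: [-0.003, -0.028, 1.0, -0.0]
ft_force: [-9.7, -3.0, 6.9]
opening: 0.467
grip_force: 25.0
```

```bash
python3 -c "
from h import *
togo([.5988,-.1074,.04],np.radians(93.3))"
```

```text
clock 42.5 tcp [ 0.5854 -0.1096  0.0405] toolx [-0.998 -0.057  0.007] tooly [-0.057  0.998 -0.   ] F [-9.7 -3.   6.9] op 0.467
shift units [-0.337  0.036  0.01 ]
turn units [-0.002 -0.05  -0.005] q6 -2.0
```

>>> arm_command --motion '[[[-0.1,-0.02,0,0,0,0,-1],[-0.1,-0.01,0,0,0,0,-1],[0,0,0,0,0,0,-1]]]'

```text
clock: 42.88
tool_pos: [0.595, -0.1095, 0.0404]
tool_rot: [-0.001, -0.028, 1.0, 0.0]
ft_force: [-4.8, 0.5, 3.9]
opening: 0.458
grip_force: 25.0
```

>>> arm_command --motion '[[[-0.1,0,0,0,0,0,-1],[-0.1,0,0,0,0,0,-1],[0,0,0,0,0,0,-1]]]'

```text
clock: 43.25
tool_pos: [0.6037, -0.1091, 0.0398]
tool_rot: [-0.0, -0.028, 1.0, 0.0]
ft_force: [-2.6, 0.9, -1.7]
opening: 0.452
grip_force: 24.9
```

```bash
python3 -c "
from h import *
togo([.5988,-.1074,.04],np.radians(93.3))"
```

```text
clock 43.25 tcp [ 0.6037 -0.1091  0.0398] toolx [-0.998 -0.056  0.   ] tooly [-0.056  0.998  0.   ] F [-2.6  0.9 -1.7] op 0.452
shift units [ 0.12   0.05  -0.004]
turn units [ 0.002 -0.002 -0.011] q6 -1.99
```

>>> arm_command --motion '[[[0.06,0,0,0,0,0,-1],[0.06,0,0,0,0,0,-1],[0,0,0,0,0,0,-1]]]'

```text
clock: 43.62
tool_pos: [0.5995, -0.1099, 0.0409]
tool_rot: [0.001, -0.028, 1.0, -0.0]
ft_force: [0.4, -0.8, -0.1]
opening: 0.055
grip_force: 0.0
```

>>> arm_command --motion '[[[0,0,0,0,0,0,0.05],[0,0,0,0,0,0,0.2],[0,0,0,0,0,0,0.3],[0,0,0,0,0,0,0.3],[0,0,-0.3,0,0,0,0.3],[0,0,-0.7,0,0,0,0.3],[0,0,-0.9,0,0,0,0.3],[0,0,-0.9,0,0,0,0.5],[0,0,-0.9,0,0,0,0.6],[0.9,0,-0.3,0,0,0,0.6],[0.9,0,0,0,0,0,0.6],[0,0,0,0,0,0,0.6]]]'

```text
clock: 45.12
tool_pos: [0.5259, -0.1136, 0.2011]
tool_rot: [0.0, -0.028, 1.0, -0.0]
ft_force: [-0.2, -0.5, -0.3]
opening: 0.802
grip_force: 0.0
```

```bash
cat > lid.py <<'E'
from h import *
def lid(f,p):
    c=snap('wrist',f);hsv=cv2.cvtColor(c['img'],cv2.COLOR_RGB2HSV)
    m=cv2.inRange(hsv,(0,0,150),(60,120,255)); n,l,s,ce=cv2.connectedComponentsWithStats(m)
    for q in p:
        u,v=map(int,px(c,q,True)); k=l[v,u]; ct=max(cv2.findContours((l==k).astype(np.uint8),0,1)[0],key=cv2.contourArea)
        W=np.array([pt(c,*t[0],.08,True)[:2] for t in ct]).astype(np.float32); print((u,v),k,s[k],cv2.minEnclosingCircle(W))
E
python3 -c "
from lid import *
togo(None)
lid('w10.png',[[.599,-.107,.08],[.458,-.166,.08]])
c=load('w10.png'); a=c['img'][60:300,150:430,::-1]; cv2.imwrite('pics/c9.png',cv2.resize(a,None,fx=2.5,fy=2.5,interpolation=cv2.INTER_CUBIC))
"
```

```text
clock 45.12 tcp [ 0.5259 -0.1136  0.2011] toolx [-0.998 -0.055 -0.001] tooly [-0.055  0.998 -0.   ] F [-0.2 -0.5 -0.3] op 0.802
(280, 274) 0 [     0      0    560    420 221190] ((0.815106213092804, -0.08849954605102539), 0.664375901222229)
(225, 128) 7 [ 203  106   46   47 1646] ((0.45794591307640076, -0.16592971980571747), 0.021493514999747276)
```

View pics/c9.png

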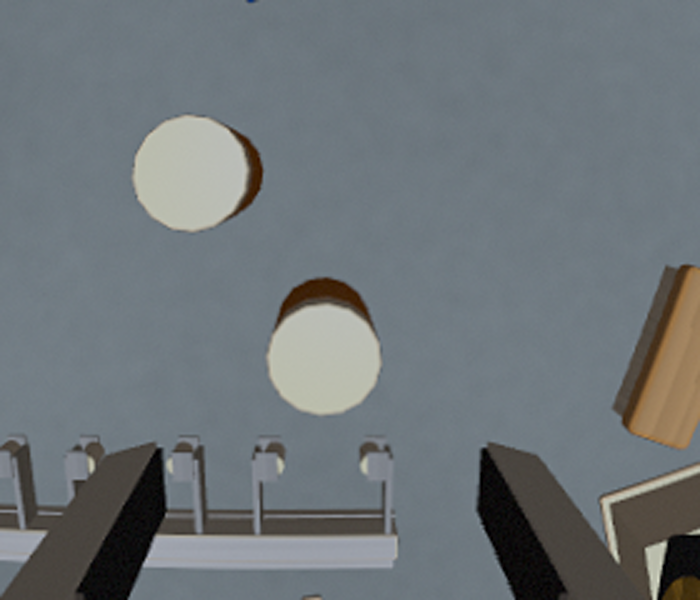

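The jar slipped backward out of the grip. It stands upright at crop (324,358), in front of clip 0, whose rollers are at crop (281,465) and (366,463). I'll push it from behind with closed fingers at roller height instead.

```bash
python3 -c "
from lid import *
c=load('w10.png')
f=lambda u,v,z: pt(c,u/2.5+150,v/2.5+60,z,True)[:2]+[-.0015,.0004]
r=[f(281,465,.03),f(366,463,.03)];print('rollers',r,np.mean(r,0)+[.013,.0007]);print('beam front top',f(324,535,.032),f(396,535,.032))
print('jar',f(324,358,.08))
lid('w11.png',[[*(f(324,358,.08)+[.0015,-.0004]),.08]])
j=f(324,358,.08)
togo([j[0]-.06,j[1]-.003,.1],np.radians(93.3))"
```

```text
rollers [array([ 0.5864647 , -0.12795981]), array([ 0.58335821, -0.08921076])] [ 0.59791145 -0.10788529]
beam front top [ 0.61983815 -0.1063749 ] [ 0.61821241 -0.07251036]
jar [ 0.52360957 -0.11206368]
(279, 202) 27 [ 257  180   46   45 1571] ((0.5256559252738953, -0.11284961551427841), 0.02159157581627369)
clock 45.23 tcp [ 0.5275 -0.1138  0.2011] toolx [-0.998 -0.056 -0.002] tooly [-0.056  0.998 -0.001] F [-0.8  0.1 -0. ] op 0.799
shift units [1.6   0.058 2.526]
turn units [-0.004  0.011 -0.013] q6 -2.05
```

>>> arm_command --motion '[[[0.4,0.02,0,0,0,0,-1],[0.4,0.02,0,0,0,0,-1],[0.4,0.02,0.3,0,0,0,-1],[0,0,0.7,0,0,0,-1],[0,0,0.7,0,0,0,-1],[0,0,0.8,0,0,0,-1],[0,0,0,0,0,0,-1],[0,0,0,0,0,0,-1]]]'

```text
clock: 46.22
tool_pos: [0.4802, -0.1143, 0.1015]
tool_rot: [0.001, -0.028, 1.0, -0.0]
ft_force: [0.3, 0.7, 0.2]
opening: 0.013
grip_force: 0.0
```

```bash
python3 -c "
from h import *
togo([.479,-.1149,.014],np.radians(93.3))"
```

```text
clock 46.23 tcp [ 0.4802 -0.1143  0.1015] toolx [-0.998 -0.056 -0.002] tooly [-0.056  0.998 -0.001] F [0.3 0.7 0.2] op 0.013
shift units [ 0.034 -0.011  2.187]
turn units [-0.006  0.011 -0.009] q6 -2.09
```

>>> arm_command --motion '[[[0.03,-0.01,0.7,0,0,0,-1],[0,0,0.8,0,0,0,-1],[0,0,0.5,0,0,0,-1],[0,0,0.18,0,0,0,-1],[0,0,0,0,0,0,-1],[-0.15,0,0,0,0,0,-1],[-0.15,0,0,0,0,0,-1],[-0.15,0,0,0,0,0,-1],[-0.15,0,0,0,0,0,-1],[-0.15,0,0,0,0,0,-1],[-0.15,0,0,0,0,0,-1],[0,0,0,0,0,0,-1]]]'

```text
clock: 47.72
tool_pos: [0.5143, -0.1124, 0.0131]
tool_rot: [0.0, -0.028, 1.0, -0.0]
ft_force: [0.3, 0.5, 0.5]
opening: 0.002
grip_force: 0.0
```

>>> arm_command --motion '[[[-0.15,0,0,0,0,0,-1],[-0.15,0,0,0,0,0,-1],[-0.15,0,0,0,0,0,-1],[-0.1,0,0,0,0,0,-1],[-0.1,0,0,0,0,0,-1],[0,0,0,0,0,0,-1]]]'

```text
clock: 48.48
tool_pos: [0.54, -0.111, 0.0131]
tool_rot: [0.0, -0.028, 1.0, -0.0]
ft_force: [-0.2, -0.4, -0.1]
opening: 0.003
grip_force: 0.1
```

```bash
python3 -c "
from h import *
togo([.568,-.1097,.014],np.radians(93.3))"
```

```text
clock 48.48 tcp [ 0.54   -0.111   0.0131] toolx [-0.998 -0.056 -0.001] tooly [-0.056  0.998 -0.   ] F [-0.2 -0.4 -0.1] op 0.003
shift units [-0.7   -0.007 -0.022]
turn units [-0.001  0.004 -0.011] q6 -2.04
```

>>> arm_command --motion '[[[-0.1,0,0,0,0,0,-1],[-0.1,0,0,0,0,0,-1],[0,0,0,0,0,0,-1]]]'

```text
clock: 48.85
tool_pos: [0.5447, -0.1101, 0.0127]
tool_rot: [-0.004, -0.028, 1.0, 0.001]
ft_force: [-11.5, -2.1, 9.1]
opening: 0.007
grip_force: 6.4
```

>>> arm_command --motion '[[[-0.1,0,0,0,0,0,-1],[-0.1,0,0,0,0,0,-1],[0,0,0,0,0,0,-1]]]'

```text
clock: 49.22
tool_pos: [0.5546, -0.1096, 0.0124]
tool_rot: [-0.001, -0.028, 1.0, 0.0]
ft_force: [-2.3, -0.6, -0.4]
opening: 0.003
grip_force: 1.5
```

>>> arm_command --motion '[[[-0.1,0,0,0,0,0,-1],[-0.1,0,0,0,0,0,-1],[0,0,0,0,0,0,-1]]]'

```text
clock: 49.6
tool_pos: [0.5647, -0.1097, 0.0135]
tool_rot: [0.001, -0.028, 1.0, -0.0]
ft_force: [-0.6, 0.2, 0.3]
opening: 0.002
grip_force: 0.0
```

>>> arm_command --motion '[[[-0.08,0,0,0,0,0,-1],[0,0,0,0,0,0,-1]]]'

```text
clock: 49.85
tool_pos: [0.5672, -0.1094, 0.0132]
tool_rot: [0.0, -0.028, 1.0, -0.0]
ft_force: [0.1, -0.1, -0.2]
opening: 0.007
grip_force: 0.0
```

>>> arm_command --motion '[[[-0.08,0,0,0,0,0,-1],[0,0,0,0,0,0,-1]]]'

```text
clock: 50.1
tool_pos: [0.5676, -0.1092, 0.0129]
tool_rot: [-0.003, -0.028, 1.0, 0.0]
ft_force: [-11.2, -1.2, 8.0]
opening: 0.008
grip_force: 5.4
```

>>> arm_command --motion '[[[0.3,0,0,0,0,0,-1],[0.4,0,0,0,0,0,-1],[0,0,-0.7,0,0,0,-1],[0,0,-1,0,0,0,0],[0,0,-1,0,0,0,0.6],[0,0,-1,0,0,0,0.6],[0,0,-1,0,0,0,0.6],[0.4,0,0,0,0,0,0.6],[0.5,-0.7,0,0,0,0,0.6],[0.6,-0.7,0,0,0,0,0.6],[0,0,0,0,0,0,0.6],[0,0,0,0,0,0,0.6]]]'

```text
clock: 51.6
tool_pos: [0.4855, -0.1696, 0.201]
tool_rot: [0.0, -0.028, 1.0, 0.0]
ft_force: [0.7, 0.0, -0.6]
opening: 0.798
grip_force: 0.0
```

```bash
python3 -c "
from lid import *
lid('w12.png',[[.458,-.166,.08],[.5995,-.108,.08]])
togo([.4565,-.1656,.04],np.radians(93.3))"
```

```text
(283, 175) 7 [ 261  152   46   46 1650] ((0.4575272500514984, -0.16627641022205353), 0.02153179422020912)
(329, 310) 0 [     0      0    560    420 225269] ((0.773614764213562, -0.1431182622909546), 0.6639209389686584)
clock 51.65 tcp [ 0.4856 -0.1694  0.201 ] toolx [-0.998 -0.057 -0.   ] tooly [-0.057  0.998  0.   ] F [-0.2 -0.5 -0.7] op 0.799
shift units [0.723 0.136 4.025]
turn units [ 0.002  0.002 -0.007] q6 -2.18
```

>>> arm_command --motion '[[[0.4,0.07,0.2,0,0,0,0.6],[0.34,0.06,0.7,0,0,0,0.6],[0,0,0.8,0,0,0,0.6],[0,0,0.8,0,0,0,0.6],[0,0,0.7,0,0,0,0.6],[0,0,0.5,0,0,0,0.6],[0,0,0.3,0,0,0,0.6],[0,0,0,0,0,0,0.2],[0,0,0,0,0,0,0],[0,0,0,0,0,0,-0.2],[0,0,0,0,0,0,-1],[0,0,0,0,0,0,-1]]]' --force 15

```text
clock: 53.15
tool_pos: [0.456, -0.1668, 0.0418]
tool_rot: [0.001, -0.028, 1.0, -0.0]
ft_force: [-1.1, 0.9, 3.6]
opening: 0.465
grip_force: 15.0
```

```bash
python3 -c "
from h import *
togo([.524,-.2026,.04],np.radians(93.3))"
```

```text
clock 53.15 tcp [ 0.456  -0.1668  0.0418] toolx [-0.998 -0.056 -0.001] tooly [-0.056  0.998 -0.001] F [-1.1  0.9  3.6] op 0.465
shift units [-1.646 -0.989  0.048]
turn units [-0.005  0.009 -0.011] q6 -2.21
```

Lift, carry onto the clip 1 axis, set down, release and rise.

>>> arm_command --motion '[[[0,0,-0.1,0,0,0,-1],[0,0,-0.1,0,0,0,-1],[-0.3,-0.2,0,0,0,0,-1],[-0.5,-0.3,0,0,0,0,-1],[-0.5,-0.3,0,0,0,0,-1],[-0.35,-0.19,0,0,0,0,-1],[0,0,0,0,0,0,-1],[0,0,0.1,0,0,0,-1],[0,0,0.07,0,0,0,-1],[0,0,0.02,0,0,0,-1],[0,0,0,0,0,0,-1]]]'

```text
clock: 54.52
tool_pos: [0.5233, -0.202, 0.0417]
tool_rot: [-0.0, -0.028, 1.0, 0.0]
ft_force: [-0.9, 2.0, 3.8]
opening: 0.465
grip_force: 15.0
```

>>> arm_command --motion '[[[0,0,0,0,0,0,0.05],[0,0,0,0,0,0,0.2],[0,0,0,0,0,0,0.4],[0,0,-0.4,0,0,0,0.4],[0,0,-0.8,0,0,0,0.4],[0,0,-0.9,0,0,0,0.4],[0,0,-0.9,0,0,0,0.4],[0,0,-0.9,0,0,0,0.4],[0,0,0,0,0,0,0.4],[0,0,0,0,0,0,0.4]]]'

```text
clock: 55.78
tool_pos: [0.5232, -0.2021, 0.197]
tool_rot: [-0.0, -0.028, 1.0, 0.0]
ft_force: [0.7, 0.6, -0.2]
opening: 0.701
grip_force: 0.0
```

```bash
python3 -c "
from lid import *
lid('w13.png',[[.5255,-.203,.08]])
togo([.479,-.2052,.1],np.radians(93.3))
c=load('w13.png'); a=c['img'][60:300,150:430,::-1]; cv2.imwrite('pics/c10.png',cv2.resize(a,None,fx=2.5,fy=2.5,interpolation=cv2.INTER_CUBIC))
"
```

```text
(277, 207) 24 [ 256  184   46   45 1608] ((0.5246127843856812, -0.20186632871627808), 0.02153855562210083)
clock 55.83 tcp [ 0.5229 -0.2018  0.1962] toolx [-0.998 -0.056  0.002] tooly [-0.056  0.998  0.001] F [-0.  -0.5 -0.3] op 0.702
shift units [ 1.095 -0.025  2.406]
turn units [ 0.009 -0.013 -0.011] q6 -2.2
```

View pics/c10.png

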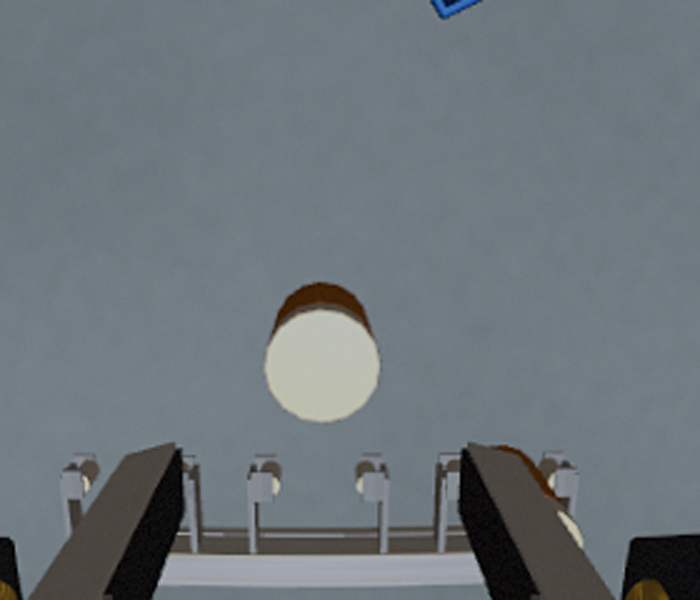

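The jar stands at crop (322,365), in line with clip 1's rollers (278 and 360). Jar A is seated in clip 0. That was my last picture; I've gone one over the limit of 14. From here I check by numbers.

>>> arm_command --motion '[[[0.4,-0.01,0,0,0,0,-1],[0.4,-0.01,0,0,0,0,-1],[0.32,0,0.3,0,0,0,-1],[0,0,0.7,0,0,0,-1],[0,0,0.7,0,0,0,-1],[0,0,0.7,0,0,0,-1],[0,0,0,0,0,0,-1],[0,0,0,0,0,0,-1]]]'

```text
clock: 56.82
tool_pos: [0.479, -0.2061, 0.1025]
tool_rot: [0.0, -0.028, 1.0, -0.0]
ft_force: [-0.2, 0.1, 1.3]
opening: 0.005
grip_force: 0.0
```

```bash
python3 -c "
from h import *
togo([.478,-.2048,.014],np.radians(93.3))"
```

```text
clock 56.83 tcp [ 0.479  -0.2061  0.1025] toolx [-0.998 -0.056 -0.001] tooly [-0.056  0.998 -0.001] F [-0.2  0.1  1.3] op 0.005
shift units [0.025 0.035 2.211]
turn units [-0.006  0.006 -0.013] q6 -2.25
```

>>> arm_command --motion '[[[0.02,0.03,0.7,0,0,0,-1],[0,0,0.8,0,0,0,-1],[0,0,0.5,0,0,0,-1],[0,0,0.2,0,0,0,-1],[0,0,0,0,0,0,-1],[-0.15,0,0,0,0,0,-1],[-0.15,0,0,0,0,0,-1],[-0.15,0,0,0,0,0,-1],[-0.15,0,0,0,0,0,-1],[-0.15,0,0,0,0,0,-1],[-0.15,0,0,0,0,0,-1],[-0.15,0,0,0,0,0,-1]]]'

```text
clock: 58.32
tool_pos: [0.5203, -0.2021, 0.0134]
tool_rot: [-0.0, -0.028, 1.0, 0.0]
ft_force: [-1.5, 0.7, 0.7]
opening: 0.003
grip_force: 0.6
```

>>> arm_command --motion '[[[-0.15,0,0,0,0,0,-1],[-0.15,0,0,0,0,0,-1],[-0.15,0,0,0,0,0,-1],[-0.1,0,0,0,0,0,-1],[0,0,0,0,0,0,-1]]]'

```text
clock: 58.95
tool_pos: [0.5424, -0.2009, 0.0135]
tool_rot: [0.0, -0.028, 1.0, -0.0]
ft_force: [0.5, -0.3, -0.9]
opening: 0.001
grip_force: 0.0
```

>>> arm_command --motion '[[[-0.1,0,0,0,0,0,-1],[-0.1,0,0,0,0,0,-1],[0,0,0,0,0,0,-1]]]'

```text
clock: 59.32
tool_pos: [0.5479, -0.2006, 0.0135]
tool_rot: [-0.003, -0.028, 1.0, 0.0]
ft_force: [-10.1, -0.5, 7.6]
opening: 0.006
grip_force: 5.3
```

>>> arm_command --motion '[[[-0.1,0,0,0,0,0,-1],[-0.1,0,0,0,0,0,-1],[0,0,0,0,0,0,-1]]]'

```text
clock: 59.7
tool_pos: [0.5559, -0.2001, 0.0133]
tool_rot: [-0.003, -0.028, 1.0, 0.0]
ft_force: [-9.7, -1.8, 6.2]
opening: 0.006
grip_force: 4.9
```

>>> arm_command --motion '[[[-0.1,0,0,0,0,0,-1],[-0.1,0,0,0,0,0,-1],[0,0,0,0,0,0,-1]]]'

```text
clock: 60.08
tool_pos: [0.5666, -0.1996, 0.0136]
tool_rot: [0.001, -0.028, 1.0, -0.0]
ft_force: [-0.2, -0.2, -0.1]
opening: 0.008
grip_force: 0.0
```

Snapped. Now press home to confirm.

>>> arm_command --motion '[[[-0.1,0,0,0,0,0,-1],[0,0,0,0,0,0,-1]]]'

```text
clock: 60.32
tool_pos: [0.5704, -0.1993, 0.0136]
tool_rot: [0.0, -0.028, 1.0, -0.0]
ft_force: [-0.4, 0.0, -0.2]
opening: 0.003
grip_force: 0.0
```

>>> arm_command --motion '[[[-0.1,0,0,0,0,0,-1],[0,0,0,0,0,0,-1]]]'

```text
clock: 60.58
tool_pos: [0.5731, -0.199, 0.0134]
tool_rot: [-0.001, -0.028, 1.0, 0.0]
ft_force: [-4.1, -0.3, 3.4]
opening: 0.006
grip_force: 2.3
```

>>> arm_command --motion '[[[0.4,0,0,0,0,0,-1],[0.4,0,0,0,0,0,-1],[0,0,-0.8,0,0,0,-1],[0,0,-1,0,0,0,-1],[0,0,-1,0,0,0,-1],[0,0,-1,0,0,0,-1],[0,0,-1,0,0,0,-1],[0.9,0.3,-0.3,0,0,0,-1],[0.9,0.3,0,0,0,0,-1],[0,0,0,0,0,0,-1],[0,0,0,0,0,0,-1]]]'

```text
clock: 61.95
tool_pos: [0.4693, -0.1812, 0.2178]
tool_rot: [0.0, -0.028, 1.0, -0.0]
ft_force: [-1.2, -0.4, 0.7]
opening: 0.002
grip_force: 0.0
```

```bash
python3 -c "
from h import *
togo(None)
snap('scene','s14.png');snap('top','t14.png');c=snap('wrist','w14.png')
s=load('s14.png');t=load('t14.png')
a=load('s7.png')['img'].astype(int);b=s['img'].astype(int)
# amber blobs + lids per view
for n,cc,fish in (('wrist',c,True),('scene',s,False)):
  hsv=cv2.cvtColor(cc['img'],cv2.COLOR_RGB2HSV); m=cv2.inRange(hsv,(0,0,150),(60,120,255)); k,l,S,C=cv2.connectedComponentsWithStats(m)
  for i in range(1,k):
    if 120<S[i,4]<4000: print(n,S[i],C[i].round(1),'z.08',pt(cc,*C[i],.08,fish)[:2].round(4))
  print(n,'expected lids',px(cc,[.598,-.108,.08],fish),px(cc,[.6035,-.198,.08],fish),'pick top',px(cc,[.628,.078,.144],fish),'collar',px(cc,[.628,.078,.064],fish),'box',px(cc,[.5376,.2621,.044],fish))
hsv=cv2.cvtColor(s['img'],cv2.COLOR_RGB2HSV); m=cv2.inRange(hsv,(0,90,30),(25,255,200)); k,l,S,C=cv2.connectedComponentsWithStats(m)
for i in range(1,k):
  if 60<S[i,4]<1500: print('brown',S[i],C[i].round(1))
"
```

```text
clock 61.95 tcp [ 0.4693 -0.1812  0.2178] toolx [-0.998 -0.056 -0.001] tooly [-0.056  0.998 -0.001] F [-1.2 -0.4  0.7] op 0.002
wrist [ 95 124  26  88 229] [108.8 166.9] z.08 [ 0.4422 -0.3641]
wrist [  52  127   60   94 3198] [ 83.9 173.8] z.08 [ 0.4503 -0.3978]
wrist [ 505  195   55   68 1785] [528.9 227.7] z.08 [0.4849 0.1419]
wrist [ 437  216   40   59 1044] [457.2 245. ] z.08 [0.5096 0.0279]
wrist [535 238  25  40 775] [548.1 258.8] z.08 [0.5288 0.2014]
wrist [422 278  37  26 130] [436.8 287.8] z.08 [0.5645 0.0133]
wrist [441 330  17  12 128] [447.5 334.5] z.08 [0.6359 0.0513]
wrist expected lids (np.float64(335.9927291568447), np.float64(313.70679812153725)) (np.float64(256.94933421279234), np.float64(314.99137702356484)) pick top (np.float64(488.55525133005835), np.float64(355.92572372702017)) collar (np.float64(460.12286766998176), np.float64(321.85099012611346)) box (np.float64(555.1669932625975), np.float64(255.02319007838213))
scene [204  58  32  18 432] [219.6  66.6] z.08 [ 0.4091 -0.6932]
scene [224 114  33  21 341] [239.6 124.3] z.08 [ 0.4785 -0.383 ]
scene [220 173  15 
[... 176 characters left out ...]
scene [252 254  31  23 253] [267.6 264.6] z.08 [0.6333 0.0932]
scene [221 289  28  26 581] [234.6 301.6] z.08 [0.7413 0.1392]
scene [ 178  343   44   50 1240] [199.3 366.7] z.08 [0.8624 0.2301]
scene [206 399  20  21 359] [215.5 409.4] z.08 [0.8649 0.3172]
scene expected lids (np.float64(243.81947386433927), np.float64(200.04074488623635)) (np.float64(227.81746901703684), np.float64(178.31435772113434)) pick top (np.float64(266.07224532682596), np.float64(244.90670600729854)) collar (np.float64(266.7513874036249), np.float64(261.9062658788358)) box (np.float64(339.200579359412), np.float64(311.2974523287185))
brown [ 95 131  43  53 826] [116.4 156.8]
brown [283 246  32  10  70] [296.5 251.4]
```

```bash
python3 -c "
from h import *
I={k:cv2.GaussianBlur(load(k)['img'],(3,3),0).astype(int) for k in ('scene0.png','s5.png','s7.png','s14.png')}
def d(a,b,x0,x1,y0,y1): return (np.abs(I[a]-I[b]).max(2)[y0:y1,x0:x1]>30).sum()
print('tray s5-s14',d('s5.png','s14.png',290,395,265,365),'s7-s14',d('s7.png','s14.png',290,395,265,365),'holder 0-s14',d('scene0.png','s14.png',245,290,232,290))
D=(np.abs(I['scene0.png']-I['s14.png']).max(2)>30).astype(np.uint8)
n,l,S,C=cv2.connectedComponentsWithStats(D)
for i in range(1,n):
  if S[i,4]>25: print('change',S[i],C[i].round())
# box outline corners from the top view near the tray
c=load('s14.png')
for z in (.044,):
  print([np.round(px(c,[*tw(x,y),z]),0).tolist() for x,y in ((-.028,.045),(.028,.045),(.028,-.045),(-.028,-.045))])
g=cv2.cvtColor(load('s14.png')['img'],cv2.COLOR_RGB2GRAY); e=cv2.Canny(g,25,60)[265:365,290:395]
ys,xs=np.nonzero(e); 
for r in range(15,75,4): print(r+265,(np.nonzero(e[r])[0]+290).tolist())
"
```

```text
tray s5-s14 0 s7-s14 0 holder 0-s14 19
change [ 253    0  139   22 1424] [319.   7.]
change [286   0  15   6  80] [293.   2.]
change [ 242   16   64  114 3908] [276.  69.]
change [552  28   8  14  69] [557.  35.]
change [303  43  29   9  85] [318.  47.]
change [ 456   49  104  146 6760] [501. 130.]
change [251  58   5   7  29] [253.  61.]
change [447  60   8  10  31] [450.  64.]
change [444  74  12  22 163] [448.  85.]
change [553  84   7  19  90] [556.  94.]
change [424  88  15  28 242] [430. 101.]
change [545 108  15  18 166] [554. 118.]
change [464 126  14  15  76] [471. 133.]
change [272 162  16  29 381] [279. 176.]
change [219 173  18  27 318] [228. 185.]
change [235 194  18  28 351] [244. 206.]
change [305 194  19  30 416] [314. 209.]
change [335 272  34  24 215] [353. 284.]
change [329 279  33  27 229] [345. 292.]
change [323 289  35  23 207] [340. 300.]
change [317 310  31  27 162] [332. 323.]
[[362.0, 315.0], [348.0, 333.0], [316.0, 307.0], [331.0, 291.0]]
280 [322, 323, 329, 332, 333, 342, 343, 344]
284 [318, 319, 331, 332, 337, 338, 339, 347, 348, 349]
288 [314, 315, 336, 
[... 169 characters left out ...]
 325, 352, 353, 358, 359, 368, 369, 370]
304 [300, 301, 318, 321, 322, 357, 358, 363, 364, 365, 374, 375]
308 [296, 297, 316, 318, 362, 363, 368, 369, 370, 379, 380]
312 [293, 315, 318, 320, 322, 323, 367, 368, 374, 375, 384, 385, 386]
316 [295, 296, 319, 320, 327, 328, 360, 361, 362, 372, 373, 379, 380, 389, 390, 391]
320 [296, 300, 301, 324, 325, 332, 333, 357, 360, 361, 377, 384, 394]
324 [301, 305, 306, 328, 329, 330, 336, 337, 338, 354, 357, 358, 375, 376, 381, 382, 391]
328 [305, 309, 310, 333, 334, 338, 341, 342, 343, 351, 354, 355, 372, 373, 378, 379, 388]
332 [310, 314, 315, 338, 339, 346, 347, 348, 351, 369, 370, 375, 376, 385]
336 [315, 319, 320, 343, 344, 347, 366, 372, 373, 382]
```

```bash
python3 -c "
from rig import *
print(sign_off())"
```

```text
the job is handed in; nothing more can be done
None
```

The job is handed in at about 62 s: box centred on the slab, joint picked end to end at about 3 cm/s, pick back in its holder, and both jars (no third in view) snapped home in clips 0 and 1; I viewed 15 pictures, one over the limit of 14.

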